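# Turn washed carriers on the tipping ramp and load the feeder magazine

### The job

The washed sample carriers are lying open side down. Turn each one over on the tipping ramp - lean it in the seat at the top, let go, and push it over from behind so that it falls down the ramp onto its flat back - then lower it (do not drop it) over the magazine's rod, open side up, with its other end square between the two guide pins. When all the carriers are stacked, lower the ring weight over the rod so that it rests in the top carrier, and leave the other things on the bench where they are.

Things in the scene. Friction and masses are not known exactly. Their poses are not given: they have to be found in the camera images.
- carrierA_mid (a point): Middle (half-way up) of a sample carrier, a straight aluminium channel 130 mm long (x), 62 wide (y), 20 tall (z), about 0.12 kg: a flat 5 mm web with a 6 mm thick, 15 mm tall wall along each long edge. Two or three carriers, all alike; absent ones read None. z points out of the web's flat back: up while it lies open side down (as at the start), down once turned over.
- carrierA_hole (a point): Centre of the carrier's 14 mm square hole, in mid-thickness of the web (7.5 mm from the carrier's middle along z), on its centre line 45 mm from the middle along +x; same axes. At the start +x points to the robot's left, give or take 0.3 rad.
- carrierA: The same carrier; origin 10 mm from its middle along -z, in the plane of its wall edges; same axes. It can be gripped across its 62 mm width from either face.
- carrierB_mid (a point): Middle (half-way up) of a sample carrier, a straight aluminium channel 130 mm long (x), 62 wide (y), 20 tall (z), about 0.12 kg: a flat 5 mm web with a 6 mm thick, 15 mm tall wall along each long edge. Two or three carriers, all alike; absent ones read None. z points out of the web's flat back: up while it lies open side down (as at the start), down once turned over.
- carrierB_hole (a point): Centre of the carrier's 14 mm square hole, in mid-thickness of the web (7.5 mm from the carrier's middle along z), on its centre line 45 mm from the middle along +x; same axes. At the start +x points to the robot's left, give or take 0.3 rad.
- carrierB: The same carrier; origin 10 mm from its middle along -z, in the plane of its wall edges; same axes. It can be gripped across its 62 mm width from either face.
- carrierC_mid (a point): Middle (half-way up) of a sample carrier, a straight aluminium channel 130 mm long (x), 62 wide (y), 20 tall (z), about 0.12 kg: a flat 5 mm web with a 6 mm thick, 15 mm tall wall along each long edge. Two or three carriers, all alike; absent ones read None. z points out of the web's flat back: up while it lies open side down (as at the start), down once turned over.
- carrierC_hole (a point): Centre of the carrier's 14 mm square hole, in mid-thickness of the web (7.5 mm from the carrier's middle along z), on its centre line 45 mm from the middle along +x; same axes. At the start +x points to the robot's left, give or take 0.3 rad.
- carrierC: The same carrier; origin 10 mm from its middle along -z, in the plane of its wall edges; same axes. It can be gripped across its 62 mm width from either face.
- ramp: The tipping ramp, a fixed steel and white stand; origin on the bench under the bottom of the V seat at its top, x uphill (roughly to the robot's left), z up. In mm in its x-z plane: seat bottom x 0, z 100; backrest (100 wide) from there up at 40 degrees to x 61, z 151; toe slope from there up at 20 degrees to the lip at x -24, z 109; ramp (150 wide) from the lip down at 30 degrees to x -146, z 39.
- seat (a point): Middle of a carrier that leans in the seat: ramp x 43, z 149 mm; ramp's axes. Its walls lie on the backrest (tilted 40 degrees, one end up, to the robot's left), its lower end is in the V, its upper 50 mm stand clear above the backrest. Two cheeks 80 mm apart, 30 mm high, flank its lowest 42 mm.
- v_bottom (a point): Bottom of the seat, at the middle of its width: ramp x 0, z 100 mm. A carrier in the seat is pushed towards -x at its upper end, whose back edge is at ramp x 100, z 184 mm and rises to z 230 as it comes upright; about 30 mm past upright it goes over the lip and falls on the ramp on its flat back, its former upper end downhill.
- ramp_rest (a point): Middle of a turned carrier that lies on the ramp against the end stop (ramp x -94, z 80 mm; the stop reaches z 56 mm). With ordinary friction a carrier may also stay up to 20 mm higher on the ramp, tilted 30 degrees.
- magazine: The feeder's magazine, fixed: a grey base plate 150 x 96 x 12 mm with an upright steel rod near its end on the robot's right; origin under the centre of the plate, x along its length, roughly to the robot's left. Two guide pins, 8 mm thick and 60 mm tall with tapered tips, stand on the plate at x 55, y +40 and -40 mm: a carrier on the rod fits between them with 5 mm to spare on either side.
- rod (a point): Foot of the magazine's rod, on top of the base plate (12 mm above the bench), 45 mm from the plate's centre towards -x. Rod 10 mm in diameter, 90 mm tall with a tapered tip. A turned carrier lies along the base with its hole end at the rod. Stacked carriers take 20 mm each, the web of the next one resting on the walls of the one below.
- weight_mid (a point): Middle of the ring weight: plain steel ring 38 mm in outer diameter, 40 mm tall, with a 15 mm bore, about 0.25 kg, standing upright on the bench. It fits between a carrier's walls (50 mm apart).
- weight: The ring weight; origin at the centre of its underside.
- jar: Bystander, to be left alone: amber jar, 56 mm across, 75 mm tall; origin at the centre of its underside.
- beaker: Bystander, to be left alone: glass beaker, 68 mm across, 85 mm tall; origin at the centre of its underside.
- dish: Bystander, to be left alone: clear round dish, 90 mm across, 16 mm tall; origin at the centre of its underside.
There are look-alikes about, which are no part of the job. Leave any brown look-alike of the carrierB alone. What is shaped like the carrierC but turquoise is not meant.

How it is judged:
By the outcome, as a careful person would: the job done as asked, in the order asked, and still so for the second after the job is handed in, with the robot touching nothing.
Of carrierA, carrierB, carrierC only 2 to 3 are there at a start; the rules pass over those that are not, and their reading is None.
At some moment in a run one of carrierA, carrierB, carrierC, weight may be knocked a few centimetres aside while the robot is not near it.
It also fails if it takes over 210 s, if anything falls off the work surface, if the arm or the gripper's body presses on something with over 40 N, if the wrist force passes 120 N, or if a joint passes its speed limit or range.

### The arm

A 6-joint arm with a two-finger parallel gripper is mounted at the origin on the work surface. World frame = base frame: x ahead of the robot, y to its left, z up, the work surface at z = 0. Lengths are in mm, angles in rad, forces in N, time in s.
With the tool pointing down it reaches from about 275 to 825 mm from the base axis. Payload 4.9 kg.
Tool frame: the origin (TCP) lies at the very end of the fingers, on their centre line; the grasp point (between the pads) lies 19 mm behind it; z points along the fingers, y is the direction in which the jaws open and shut (so a half turn about z gives the same grasp; the last joint's range is limited). The gripper opens to 85 mm and grips with 20 to 120 N. Pads are 22 mm wide; open, the fingers measure 114 mm over their backs; the gripper's body (76 mm by 85 mm) begins 54 mm behind the grasp point. The pads swing forward as they close: fully open they stand 13 mm farther back than shut.
Start: joints at [-1.274, 0.326, -0.193, 1.052, 0, 1.437], TCP at [229.692, -499.76, 231.281] pointing down, gripper open.
Joint ranges: [-2.65, 2.65], [-0.97, 1.79], [-1.3, 1.35], [-1.93, 2.1], [-1.47, 1.37], [-3.14, 3.14]. Speed limits (rad/s): [2.57, 2.57, 3.14, 3.14, 3.14, 3.14].

### API

Orientations are given as [roll, pitch, yaw] about the fixed x, y, z axes, in that order (R = Rz(yaw) Ry(pitch) Rx(roll)).
In Python, from bench import bot, solve_ik, imaging gives the robot as it stands. Calls block until the motion is done:
- bot.move_ptp(position, orientation): joint-space move of the TCP to a pose.
- bot.movel(position, rot=None, max_speed=150, threshold=None): straight line of the TCP; rot=None keeps the orientation; max_speed is the mean speed in mm/s. With threshold (N) it stops when the force on the tool has changed by that much, and returns True; else False.
- bot.move_j(angles): joint-space move.
- bot.grip(opening, effort=None): opening from 0.0 (shut) to 1.0 (fully open); effort is the grip in N (None keeps the last); returns when the fingers have stopped.
- bot.dwell(seconds).
- solve_ik(position, orientation): joint angles nearest the present ones, or None.
- bot.get_state(): the state.
- imaging.capture(name): name is "scene" or "top" or "wrist"; returns the picture (400x640x3 uint8, blue, green, red); there is no depth.
- imaging.camera_model(name): a dict with "K" (3x3 intrinsics, pixels), "position" and "rotation" of the camera in the world. Camera axes: x right, y up, looking along -z (the intrinsics and any distortion apply to the point x, -y, -z); pixel columns grow to the right and rows downward; lengths in mm; the calibration is good to about 2 mm. A picture is of the moment at which its call begins: read the wrist's pose just before it. camera_model takes no time and is no camera call; for the wrist camera it gives the pose at the moment of the call.
A pose or a line that the arm cannot do raises bot.IKError and nothing moves.
- bot.sign_off(): hands the job in, once; it reports no verdict.
The state is a dict: "t": time; "qpos": joint angles; "joint_velocities": joint speeds; "effort": joint torques, N m; "tcp_pos": TCP position; "orientation": TCP orientation; "contact_force": force on the tool from outside, world axes, zero at the start; "wrist_torque": the same for the moment, N m; "opening": opening from 0.0 (shut) to 1.0 (fully open).
Only numpy, scipy, OpenCV 4.12 (cv2) and the standard library are available. Lean on these libraries where they do the work, as an engineer would, in place of code of your own. Each camera call takes 0.05 s, during which the arm holds its last target.

## Working session

There is one attempt and no reset: what is moved stays moved. The work goes in short steps, each a Python script; the robot and the scene stay as the last script left them, time stands still between calls to the robot, and variables do not carry over. Pictures are saved under pics/ and viewed, and the job is handed in when it is done.

```bash
ls; mkdir -p pics
python3 - <<'E'
from bench import bot, solve_ik, imaging
import cv2
for n in ("scene","top","wrist"):
    m=imaging.camera_model(n); print(n,{k:(v.tolist() if hasattr(v,'tolist') else v) for k,v in m.items()})
    cv2.imwrite(f"pics/{n}0.png",imaging.capture(n))
print(bot.get_state()['t'])
E
```

```text
pics
scene {'K': [[520.9966052040862, 0.0, 320.4890583663955], [0.0, 520.9966052040862, 189.4550828623614], [0.0, 0.0, 1.0]], 'position': [933.251586501585, -711.1194670527589, 1268.4915526220864], 'rotation': [0.6991596603449964, -0.013050492624281596, 0.4912356959674725]}
top {'K': [[372.4854412703973, 0.0, 315.4192940746282], [0.0, 372.4854412703973, 198.1283037276277], [0.0, 0.0, 1.0]], 'position': [335.5987420780347, 169.86115446590358, 1345.5529235073714], 'rotation': [0.11245379508451214, -0.0247459499059135, -1.5716037381471006]}
wrist {'K': [[340.1160706423209, 0.0, 319.5653686809433], [0.0, 340.1160706423209, 192.3930110137775], [0.0, 0.0, 1.0]], 'position': [298.54518634323495, -468.53255008964504, 373.5311359659264], 'rotation': [-0.29922363950615244, 0.0007223320401645861, -1.1403997500081555]}
0.15
```

View pics/scene0.png

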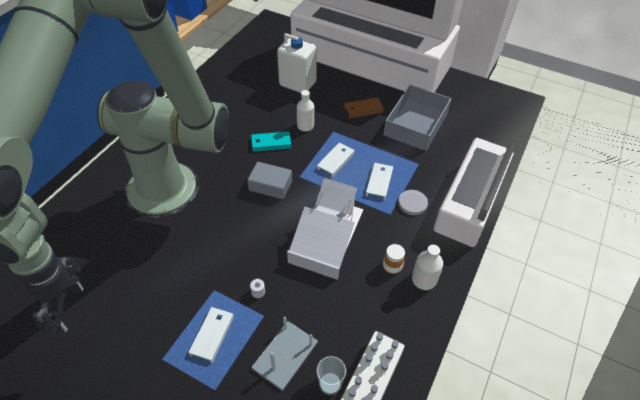

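View pics/top0.png

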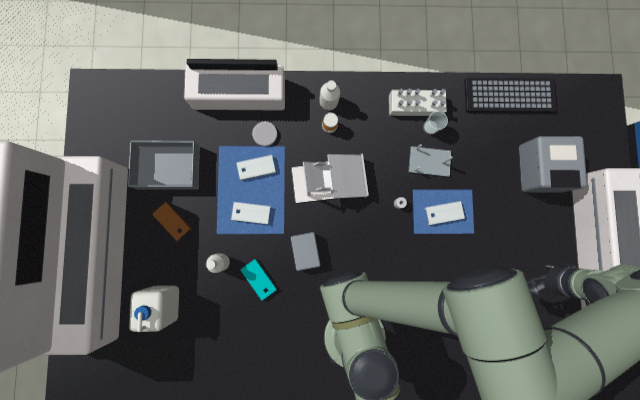

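View pics/wrist0.png

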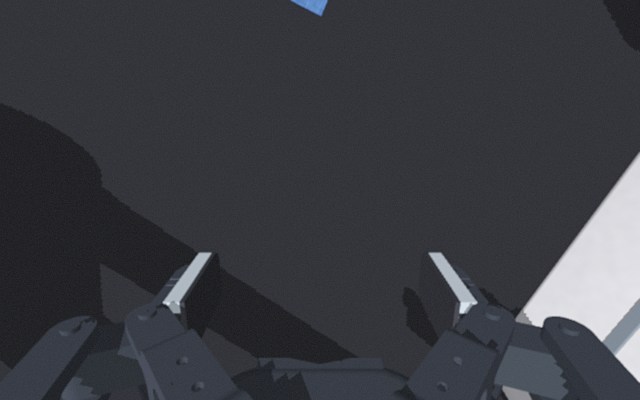

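```bash
cat > h.py <<'E'
from bench import bot, solve_ik, imaging
import numpy as np, cv2
from scipy.spatial.transform import Rotation as Ro
from scipy.optimize import least_squares
def RM(rpy): return Ro.from_euler('xyz',rpy).as_matrix()
def rpy(M): return Ro.from_matrix(M).as_euler('xyz').tolist()
def ray(m,uv):
    K=np.array(m['K']); d=np.linalg.inv(K)@np.array([uv[0],uv[1],1.0]); d=np.array([d[0],-d[1],-d[2]])
    d=RM(m['rotation'])@d; return np.array(m['position']),d/np.linalg.norm(d)
def proj(m,P):
    P=np.atleast_2d(P); c=(P-np.array(m['position']))@RM(m['rotation']); K=np.array(m['K'])
    q=np.c_[c[:,0],-c[:,1],-c[:,2]]@K.T; return q[:,:2]/q[:,2:]
def onz(m,uv,z):
    p,d=ray(m,uv); return p+d*(z-p[2])/d[2]
def tri(obs):
    A=np.zeros((3,3));b=np.zeros(3)
    for m,uv in obs:
        p,d=ray(m,uv); Q=np.eye(3)-np.outer(d,d); A+=Q;b+=Q@p
    X=np.linalg.solve(A,b); return X,[np.round(proj(m,X)[0]-uv,1).tolist() for m,uv in obs]
def crop(img,u,v,w,h,s,name,grid=True):
    u,v=int(u),int(v); u=max(u,0);v=max(v,0)
    c=cv2.resize(img[v:v+h,u:u+w],None,fx=s,fy=s,interpolation=cv2.INTER_CUBIC)
    if grid:
        for x in range((u//10+1)*10,u+w,10):
            cv2.line(c,((x-u)*s,0),((x-u)*s,6 if x%50 else 14),(0,255,255),1)
            if x%20==0: cv2.putText(c,str(x),((x-u)*s-10,24),0,.4,(0,255,255),1)
        for y in range((v//10+1)*10,v+h,10):
            cv2.line(c,(0,(y-v)*s),(6,(y-v)*s),(0,255,255),1)
            if y%20==0: cv2.putText(c,str(y),(8,(y-v)*s+4),0,.4,(0,255,255),1)
    cv2.imwrite(name,c)
def snap(n):
    m=imaging.camera_model(n); return m,imaging.capture(n)
E
python3 - <<'E'
from h import *
t=cv2.imread('pics/top0.png');s=cv2.imread('pics/scene0.png')
crop(t,200,110,280,130,1,'pics/x.png')
crop(t,210,115,170,125,4,'pics/t1.png'); crop(t,370,100,110,140,4,'pics/t2.png')
crop(s,240,130,190,150,4,'pics/s1.png'); crop(s,160,265,190,135,4,'pics/s2.png')
E
```

```text
(no output)
```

View pics/t1.png

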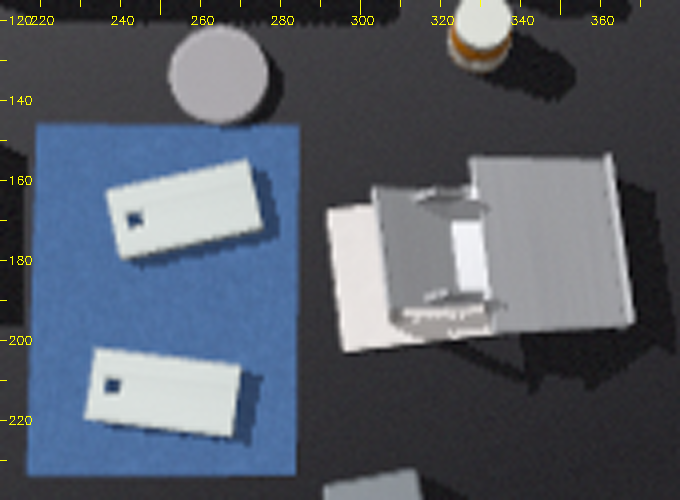

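View pics/t2.png

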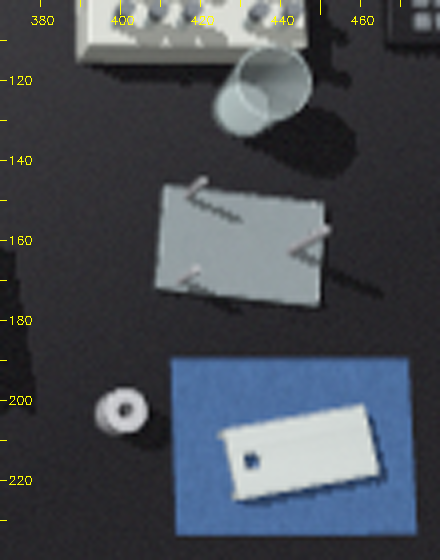

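View pics/s1.png

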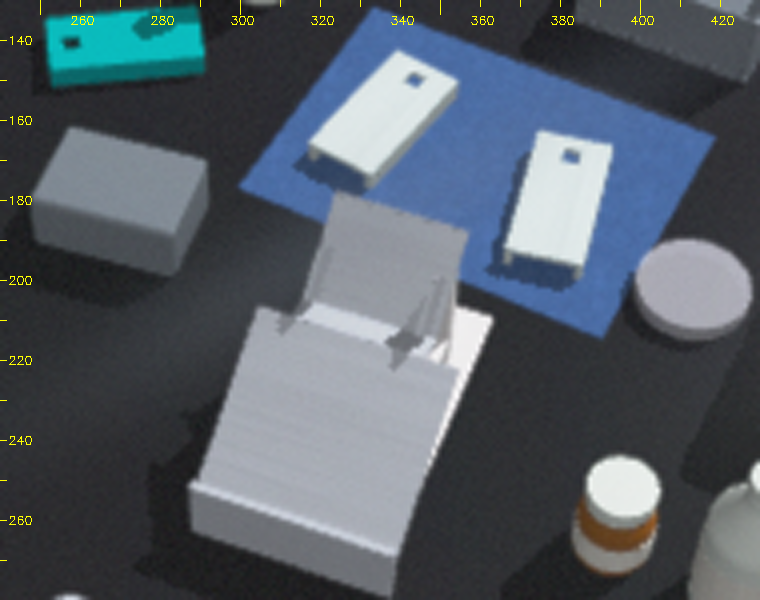

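View pics/s2.png

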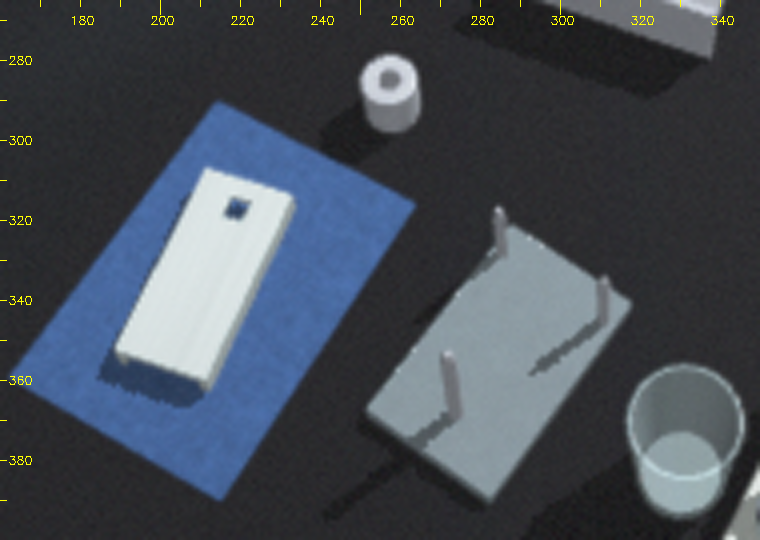

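```bash
cat > c.py <<'E'
from h import *
T=imaging.camera_model('top');S=imaging.camera_model('scene')
def p(n,a,b):
    X,e=tri([(T,a),(S,b)]); print(n,np.round(X,1),e); return X
A=[p('c1 hole',(243.3,169.5),(382.5,169)),p('c1 corner',(236.7,163),(374.5,162.5)),p('c1 c',(271.5,155),(392.5,165.8)),p('c1 c',(275.5,171.5),(386,196)),p('c1 c',(241,179.5),(366.5,192.5))]
p('c2 hole',(238,211.2),(343.5,149.5));p('c3 hole',(432.8,215),(219,317))
p('c3 c',(425.5,207.5),(211.5,306.7));p('c3 c',(460.5,201.5),(233.5,314))
p('weight top',(400.8,202.6),(257,285))
for a,b in [((411.3,146),(318,340.8)),((451.3,150.8),(282.5,390)),((449.8,176.3),(251.5,367.5)),((408.8,172),(287.5,320.5))]: p('plate',a,b)
p('rod tip',(452,157),(271.5,353)); p('rod foot',(443,162.5),(274,368)); 
p('pinL tip',(420.7,145),(311,334.5));p('pinR tip',(419.5,167),(284.5,317.5))
p('lip far',(327.8,154.7),(354.5,222.5));p('lip near',(333.5,197.5),(304.5,207.5))
p('back far',(303.5,162),(356.5,188)),p('back near',(307.7,196),(324,178.5))
p('stop far',(362.3,154),(339,267.5)),p('stop near',(367.5,195.8),(288,251))
p('jar',(330.5,121),(395.5,246)),p('dish',(264.5,132.5),(413,200))
p('graybox',(299,236),(273,183))
E
python3 c.py
```

```text
c1 hole [588.1 396.1  19.8] [[0.1, 0.1], [0.1, -0.0]]
c1 corner [582.6 397.4  56.8] [[4.5, 6.2], [7.9, -2.2]]
c1 c [629.3 293.6 148.7] [[-3.0, -5.1], [-6.5, 1.2]]
c1 c [613.  298.1  -5.9] [[-4.1, -7.2], [-9.5, 1.4]]
c1 c [ 558.1  416.8 -130.6] [[3.3, 4.6], [6.2, -1.5]]
c2 hole [438.1 411.6  22. ] [[-0.0, -0.1], [-0.1, 0.0]]
c3 hole [ 425.3 -284.8   19.8] [[-0.0, -0.0], [-0.1, 0.0]]
c3 c [ 428.3 -266.3   52.6] [[5.2, 6.0], [10.8, -0.9]]
c3 c [ 481.2 -318.5  149.5] [[-4.7, -6.3], [-10.8, -0.1]]
weight top [ 467.8 -166.1   37.2] [[0.0, 0.0], [0.1, -0.0]]
plate [ 680.1 -216.7   12.8] [[-0.0, -0.0], [-0.0, 0.0]]
plate [ 663.5 -364.9   11.6] [[-0.1, -0.1], [-0.2, 0.0]]
plate [ 568.6 -354.7   12. ] [[-0.2, -0.3], [-0.5, 0.0]]
plate [ 583.5 -205.    10.8] [[-0.0, -0.1], [-0.1, 0.0]]
rod tip [ 618.5 -329.7  104.2] [[0.0, 0.1], [0.1, -0.0]]
rod foot [ 618.8 -330.5   15.6] [[-0.1, -0.2], [-0.3, 0.0]]
pinL tip [ 669.1 -233.4   70.5] [[-0.0, -0.0], [-0.1, 0.0]]
pinR tip [ 589.9 -226.1   71.9] [[-0.0, -0.0], [-0.1, 0.0]]
lip far [624.4  97.1 106.7] [[-0.1, -0.1], [-0.2, 0.0]]
lip near [477.5  78.1 105.4] [[0.1, 0.1], [0.2, -0.0]]
back far [589.  178.8 150. ] [[0.0, 0.1], [0.1, -0.0]]
back near [483.8 168.5 141.9] [[-1.0, -1.6], [-2.2, 0.3]]
stop far [639.6 -26.9  60. ] [[-0.3, -0.4], [-0.7, 0.1]]
stop near [491.  -44.   55.1] [[-0.2, -0.3], [-0.5, 0.0]]
jar [750.   87.8  91.5] [[-0.5, -0.9], [-1.2, 0.2]]
dish [724.  321.5  22. ] [[0.2, 0.2], [0.3, -0.1]]
graybox [331.5 181.1  29.5] [[3.9, 5.4], [7.4, -0.9]]
```

```bash
cat > fitc.py <<'E'
from h import *
T=imaging.camera_model('top');S=imaging.camera_model('scene')
mod=np.array([[65,31,20],[65,-31,20],[-65,-31,20],[-65,31,20],[45,0,20]],float)
def pose(q,M): 
    c,s=np.cos(q[2]),np.sin(q[2]); return np.c_[q[0]+c*M[:,0]-s*M[:,1],q[1]+s*M[:,0]+c*M[:,1],M[:,2]]
def fit(t,s,q0):
    def f(q):
        P=pose(q,mod); r=[]
        if t is not None:r.append(proj(T,P)-t)
        if s is not None:r.append(proj(S,P)-s)
        return np.concatenate(r).ravel()
    r=least_squares(f,q0,loss='soft_l1'); return r.x,np.abs(r.fun).max()
# model: +x left(world +y) => yaw~pi/2; +y = world -x (near robot)
# top order: left-near(bottom-left), left-far(top-left), right-far, right-near, hole
t1=np.array([(241,179.5),(236.75,163),(271.75,155),(275.5,172),(243.5,169.7)])
s1=np.array([(374.5,162.7),(393,166),(386,196),(366,192.5),(382.7,169)])
t2=np.array([(231.3,219.5),(234,202),(270,206.7),(267.8,223),(238.3,211.3)])
s2=np.array([(340,143),(354.5,150.5),(331.5,174.5),(317.5,166),(343.7,149.7)])
t3=np.array([(429.2,224.5),(425.3,207.3),(460.8,201.5),(464.5,218),(432.8,215)])
s3=np.array([(211.5,306.7),(233.5,314),(211.5,360),(189,352),(219,317)])
for n,t,s,q0 in [('c1',t1,s1,(580,350,1.5)),('c2',t2,s2,(430,370,1.5)),('c3',t3,s3,(430,-330,1.5))]:
    for a,b in ((t,s),(t,None),(None,s)):
        q,e=fit(a,b,q0); print(n,np.round(q,3),round(e,2))
E
python3 fitc.py
```

```text
c1 [597.649 351.279   1.801] 1.05
c1 [596.758 350.36    1.799] 0.83
c1 [598.171 352.288   1.802] 0.45
c2 [433.046 366.448   1.446] 1.04
c2 [432.49  366.477   1.456] 0.57
c2 [433.632 366.156   1.433] 0.86
c3 [ 433.577 -328.797    1.747] 0.49
c3 [ 433.084 -329.26     1.744] 0.36
c3 [ 433.844 -328.596    1.748] 0.33
```

```bash
cat > plan.py <<'E'
from h import *
def frame(yaw): 
    c,s=np.cos(yaw),np.sin(yaw); return np.array([[c,-s,0],[s,c,0],[0,0,1.]])
RAMP=(np.array([548.,111.4,0]),frame(1.695)); MAG=(np.array([623.9,-285.3,0]),frame(1.466))
def toolM(z,y): 
    z=np.array(z,float);y=np.array(y,float); return np.c_[np.cross(y,z),y,z]
def W(fr,p): return fr[0]+fr[1]@np.array(p,float)
def tool(fr,zl,yl): return toolM(fr[1]@np.array(zl,float),fr[1]@np.array(yl,float))
C40,S40=np.cos(np.radians(40)),np.sin(np.radians(40))
def seat_tcp(gx,tip,up=0,s=1,back=0):
    # carrier local in ramp frame: axis u=(C40,0,S40), normal n=(-S40,0,C40); gx: grip along u from the middle; tip: TCP height over wall edge plane
    u=np.array([C40,0,S40]);n=np.array([-S40,0,C40])
    p=np.array([43,0,149.])+u*(gx+back)+n*(tip-10+up)
    return W(RAMP,p).tolist(), rpy(tool(RAMP,-n,[0,s,0]))
def ramp_tcp(dx,tip,up=0,s=1,gx=15):
    # turned carrier, middle at ramp rest + dx uphill along slope; gx uphill from the middle
    c,sn=np.cos(np.radians(30)),.5
    u=np.array([c,0,sn]);n=np.array([-sn,0,c])
    p=np.array([-94,0,80.])+u*(dx+gx)+n*(tip-10+up)
    return W(RAMP,p).tolist(), rpy(tool(RAMP,-n,[0,s,0]))
def mag_tcp(z,s=1,gx=15):
    return W(MAG,[gx,0,z]).tolist(), rpy(tool(MAG,[0,0,-1],[0,s,0]))
def car_tcp(q,gx,z,s=1):
    f=(np.array([q[0],q[1],0]),frame(q[2])); return W(f,[gx,0,z]).tolist(), rpy(tool(f,[0,0,-1],[0,s,0]))
E
python3 - <<'E'
from plan import *
qs=dict(c1=(597.5,351.3,1.801),c2=(433,366.4,1.446),c3=(433.5,-328.8,1.747))
def t(n,a):
    q=solve_ik(*a); print(n,np.round(a[0]),None if q is None else np.round(q,2))
for s in (1,-1):
    for n,q in qs.items():
        for z in(4,150): t(n+str(s)+f' {z}',car_tcp(q,35,z,s))
    for up in (0,60): t(f'seat{s}',seat_tcp(35,3,up,s))
    for up in (0,80): t(f'ramp{s}',ramp_tcp(0,3,up,s)); 
    for z in (15,180): t(f'mag{s}',mag_tcp(z,s))
    for x in(130,60,0,-60): t(f'push{s} {x}',(W(RAMP,[x,0,185]).tolist(),rpy(tool(RAMP,[0,0,-1],[0,s,0]))))
    for x in(130,60,0,-60): t(f'pushx{s} {x}',(W(RAMP,[x,0,185]).tolist(),rpy(tool(RAMP,[0,0,-1],[s,0,0]))))
E
```

```text
c11 4 [590. 385.   4.] [ 0.47  0.8   0.02  0.78 -0.   -1.33]
c11 150 [590. 385. 150.] [ 0.47  0.67  0.16  1.06 -0.   -1.33]
c21 4 [437. 401.   4.] [ 0.62  0.64 -0.33  0.6   0.   -0.83]
c21 150 [437. 401. 150.] [ 0.62  0.47 -0.19  0.91  0.   -0.83]
c31 4 [ 427. -294.    4.] [-0.75  0.54 -0.54  0.49  0.   -2.49]
c31 150 [ 427. -294.  150.] [-0.75  0.34 -0.4   0.83  0.   -2.49]
seat1 [539. 185. 166.] [-0.15  0.52 -0.27  1.    0.67 -1.92]
seat1 [544. 147. 212.] [-0.21  0.49 -0.19  1.16  0.65 -2.  ]
ramp1 [558.  34.  81.] [-0.32  0.63 -0.24  0.95  0.47 -2.08]
ramp1 [563.  -5. 151.] [-0.38  0.58 -0.13  1.14  0.45 -2.14]
mag1 [ 625. -270.   15.] [-0.52  0.76 -0.05  0.76  0.   -1.98]
mag1 [ 625. -270.  180.] [-0.52  0.61  0.12  1.09  0.   -1.98]
push1 130 [532. 240. 185.] [ 0.3   0.42 -0.17  0.98  0.   -1.4 ]
push1 60 [541. 171. 185.] [ 0.18  0.39 -0.22  0.96  0.   -1.52]
push1 0 [548. 111. 185.] [ 0.07  0.38 -0.24  0.95  0.   -1.63]
push1 -60 [555.  52. 185.] [-0.04  0.38 -0.24  0.95  0.   -1.73]
pushx1 130 [532. 240. 185.] [ 0.3   0.42 -0.17  0.98  0.    0.17]
pushx1 60 [541. 171. 185.] [ 
[... 739 characters left out ...]
5. 151.] [-0.38  0.58 -0.13  1.14  0.45  1.  ]
mag-1 [ 625. -270.   15.] [-0.52  0.76 -0.05  0.76  0.    1.16]
mag-1 [ 625. -270.  180.] [-0.52  0.61  0.12  1.09  0.    1.16]
push-1 130 [532. 240. 185.] [ 0.3   0.42 -0.17  0.98  0.    1.74]
push-1 60 [541. 171. 185.] [ 0.18  0.39 -0.22  0.96  0.    1.62]
push-1 0 [548. 111. 185.] [ 0.07  0.38 -0.24  0.95  0.    1.52]
push-1 -60 [555.  52. 185.] [-0.04  0.38 -0.24  0.95  0.    1.41]
pushx-1 130 [532. 240. 185.] [ 0.3   0.42 -0.17  0.98  0.   -2.97]
pushx-1 60 [541. 171. 185.] [ 0.18  0.39 -0.22  0.96  0.   -3.09]
pushx-1 0 [548. 111. 185.] [ 0.07  0.38 -0.24  0.95  0.    3.09]
pushx-1 -60 [555.  52. 185.] [-0.04  0.38 -0.24  0.95  0.    2.98]
```

```bash
cat > s1.py <<'E'
from plan import *
import sys
def st(n=''):
    s=bot.get_state(); print(n,'t',round(s['t'],2),'tcp',np.round(s['tcp_pos'],1),'F',np.round(s['contact_force'],1),'op',round(s['opening'],3)); return s
def pick(q,gx=35,z=1):
    bot.grip(1.0)
    bot.move_ptp(*car_tcp(q,gx,90,-1)); 
    p,r=car_tcp(q,gx,z,-1); print('hit',bot.movel(p,r,max_speed=120,threshold=15)); st('down')
    bot.grip(0.3,40); st('grip')
    bot.movel([p[0],p[1],60],r,max_speed=150); st('lift')
E
python3 - <<'E'
from s1 import *
pick((433.5,-328.8,1.747))
m,i=snap('wrist'); cv2.imwrite('pics/w1.png',i)
E
```

```text
hit False
down t 2.47 tcp [ 427.7 -295.     1.6] F [ 0.1  0.2 -0.7] op 0.995
grip t 2.82 tcp [ 427.9 -294.9    2. ] F [-0.8  0.8  6.1] op 0.716
lift t 3.36 tcp [ 427.3 -294.2   59.8] F [ 0.5  0.1 -1.3] op 0.717
```

View pics/w1.png

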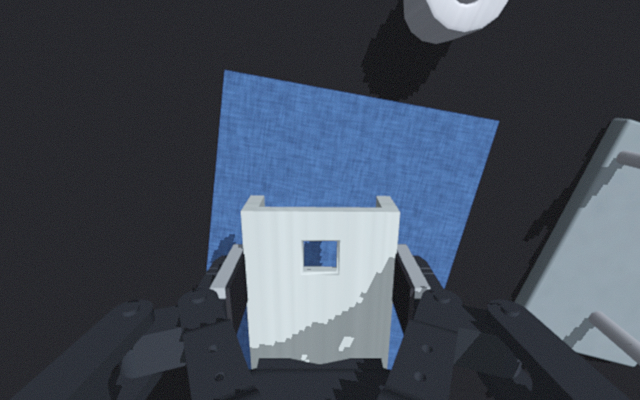

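```bash
cat >> s1.py <<'E'
def seat(gx=35,tip=1):
    s=bot.get_state(); p=s['tcp_pos']; 
    bot.movel([p[0],p[1],max(p[2],200)],max_speed=200)
    bot.move_ptp(*seat_tcp(gx,tip,80,-1,back=4)); st('pre')
def seat_down(gx=35,tip=1):
    p,r=seat_tcp(gx,tip,8,-1,back=4); print('hit',bot.movel(p,r,max_speed=100,threshold=12)); st('near')
    p,r=seat_tcp(gx,tip,-3,-1,back=4); print('hit',bot.movel(p,r,max_speed=20,threshold=5)); st('seat')
E
python3 - <<'E'
from s1 import *
seat()
for n in('scene','top'):
    m,i=snap(n); cv2.imwrite(f'pics/{n}1.png',i)
    crop(i,*((230,110,200,150) if n=='scene' else (220,100,190,140)),4,f'pics/{n}1c.png')
E
```

```text
pre t 5.87 tcp [544.8 137.6 228.4] F [ 0.6 -0.3 -1.3] op 0.714
```

View pics/scene1c.png

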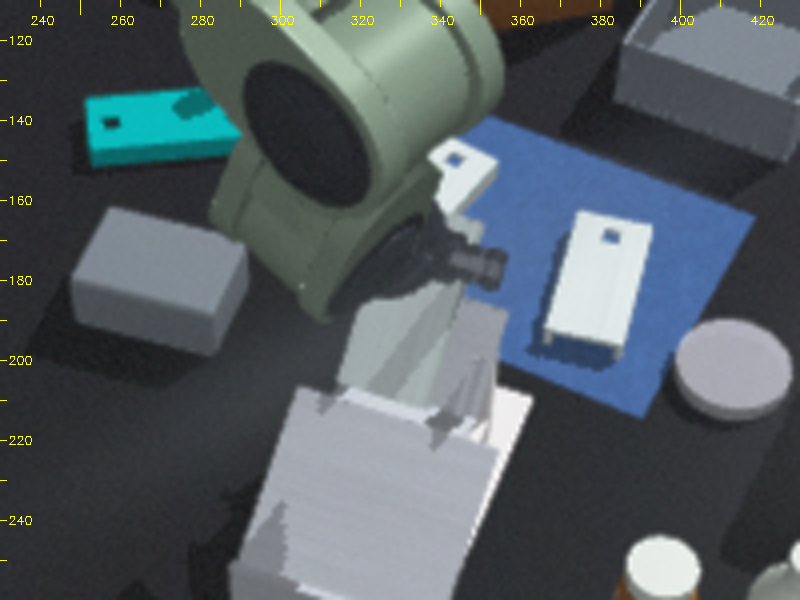

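View pics/top1c.png

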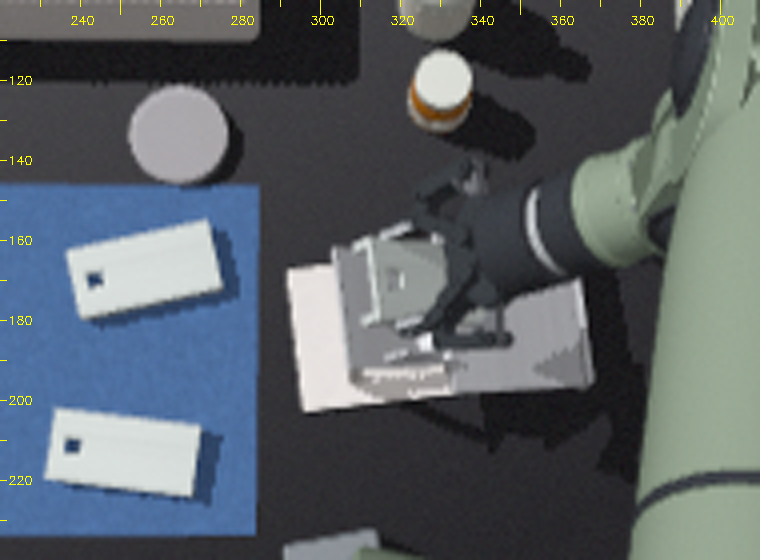

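Run:
```python
from s1 import *
seat_down()
for n in('scene','top'):
    m,i=snap(n); cv2.imwrite(f'pics/{n}2.png',i)
    crop(i,*((230,110,200,150) if n=='scene' else (220,100,190,140)),4,f'pics/{n}2c.png')
```

```text
hit False
near t 6.83 tcp [539.2 184.1 173.7] F [ 0.3 -0.2 -1. ] op 0.712
hit True
seat t 7.28 tcp [538.6 189.2 167.6] F [-1.5 -2.6  4.9] op 0.712
```

View pics/scene2c.png

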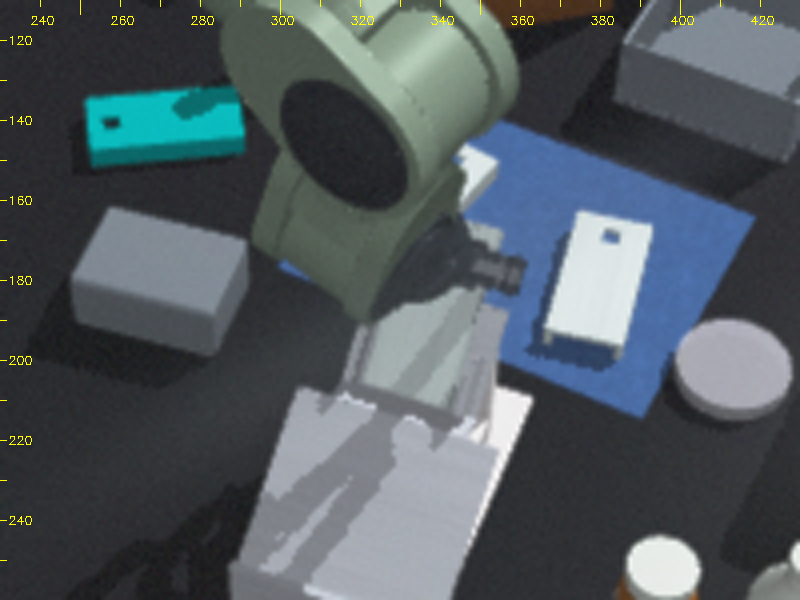

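View pics/top2c.png

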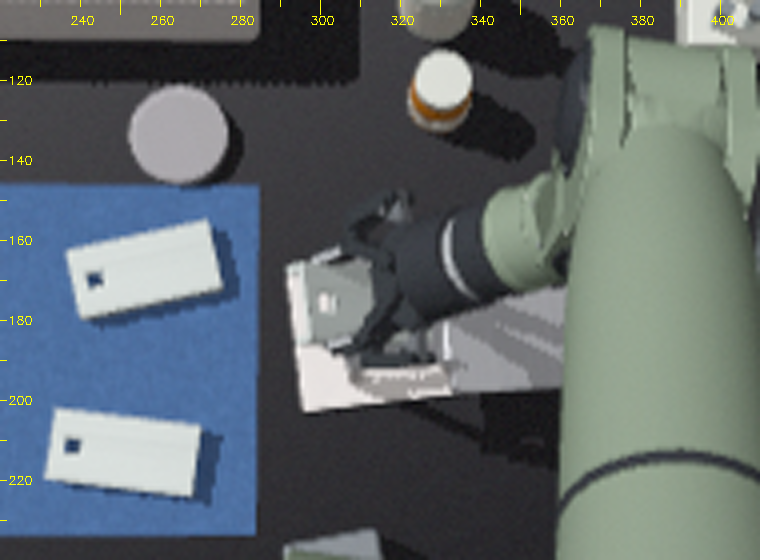

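```bash
cat >> s1.py <<'E'
def release_seat(gx=35,tip=1):
    bot.grip(1.0); 
    p,r=seat_tcp(gx,tip,70,-1,back=4); bot.movel(p,r,max_speed=150); st('off')
E
python3 - <<'E'
from s1 import *
release_seat()
for n in('scene','top'):
    m,i=snap(n); cv2.imwrite(f'pics/{n}3.png',i)
    crop(i,*((230,110,200,150) if n=='scene' else (220,100,190,140)),4,f'pics/{n}3c.png')
E
```

```text
off t 8.37 tcp [543.6 144.9 220.3] F [-0.1  1.  -0.4] op 1.001
```

View pics/scene3c.png

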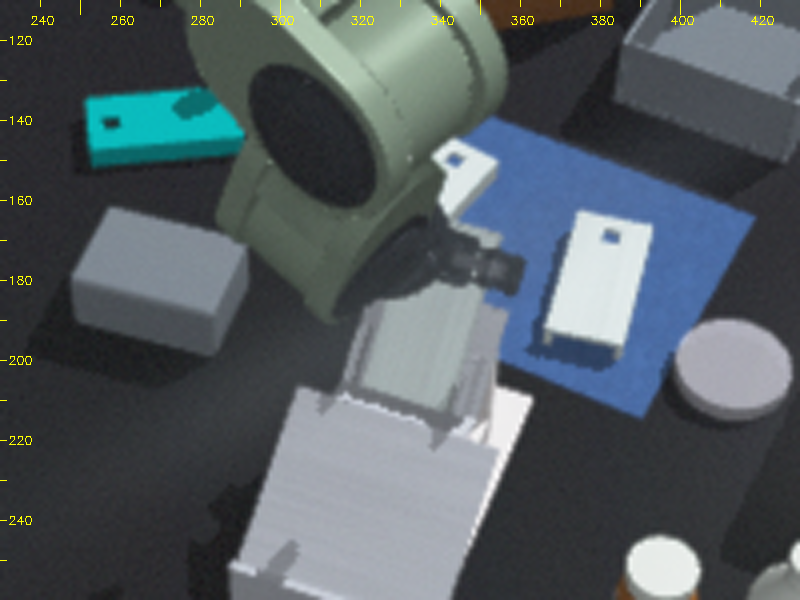

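View pics/top3c.png

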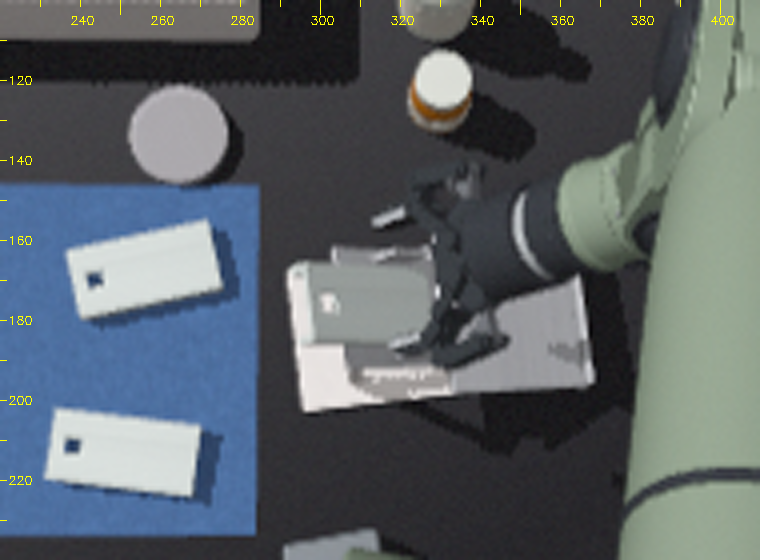

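```bash
cat >> s1.py <<'E'
def push_pose(x,z,s=-1): return (W(RAMP,[x,0,z]).tolist(),rpy(tool(RAMP,[0,0,-1],[0,s,0])))
def push_prep():
    p=bot.get_state()['tcp_pos']; bot.movel([p[0],p[1],300],max_speed=200)
    bot.move_ptp(*push_pose(150,290)); bot.grip(0.0)
    bot.movel(*push_pose(150,183),max_speed=150); st('behind')
def push(x,v=60,th=25):
    print('hit',bot.movel(*push_pose(x,183),max_speed=v,threshold=th)); st('push')
E
python3 - <<'E'
from s1 import *
push_prep(); push(30,80); push(0,40)
for n in('scene','top'):
    m,i=snap(n); cv2.imwrite(f'pics/{n}4.png',i)
    crop(i,*((230,110,200,150) if n=='scene' else (220,100,190,140)),4,f'pics/{n}4c.png')
E
```

```text
behind t 11.33 tcp [530.  260.5 183.9] F [-0.2  0.4  0.6] op -0.003
hit True
push t 12.47 tcp [543.3 162.2 185.8] F [0.9 1.8 5.1] op 0.003
hit True
push t 13.03 tcp [545.9 152.7 188.8] F [0.7 1.8 5.5] op 0.002
```

View pics/scene4c.png

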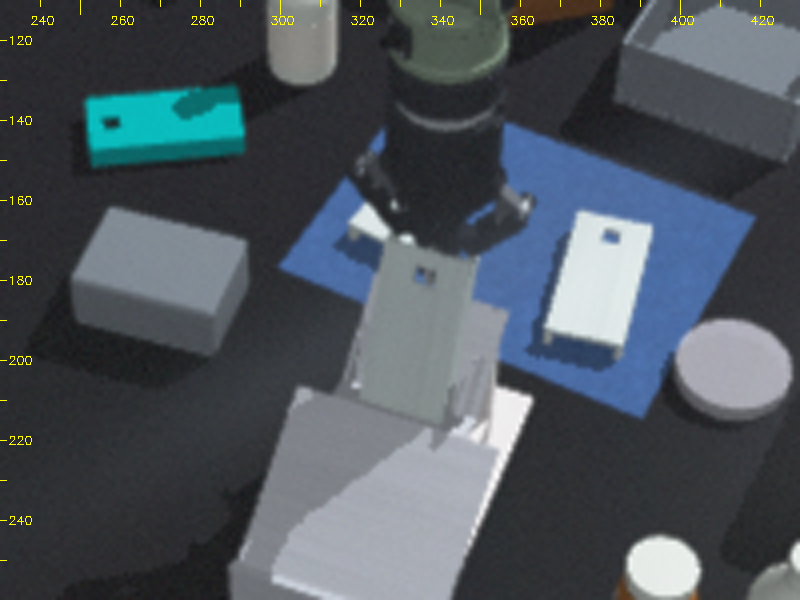

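View pics/top4c.png

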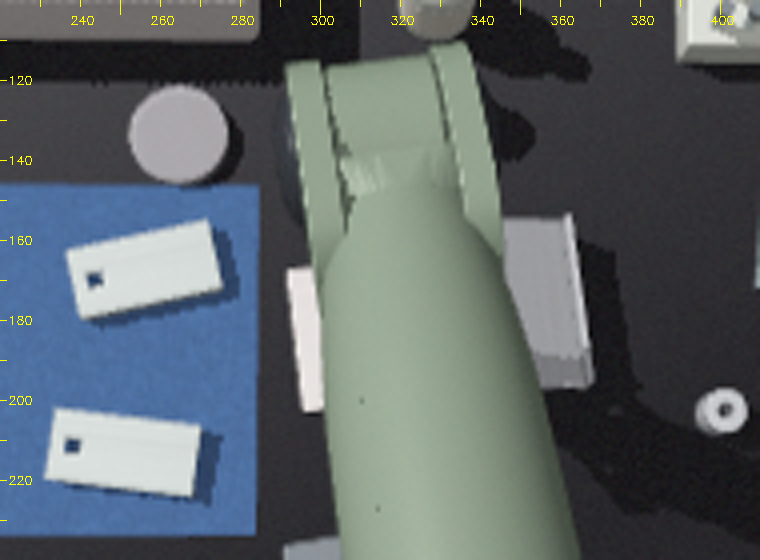

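Run:
```python
from s1 import *
st()
m,i=snap('wrist'); cv2.imwrite('pics/w4.png',i)
```

```text
t 13.13 tcp [546.1 153.1 188.8] F [0.4 1.5 4.6] op -0.002
```

View pics/w4.png

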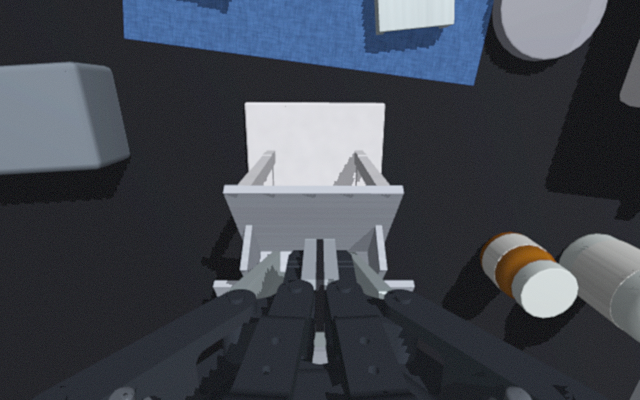

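```bash
cat >> s1.py <<'E'
def push_arc(th0=58,ov=11,v=50,end=-48):
    pts=[]
    for th in np.arange(th0,96,6):
        a=np.radians(th); x=130*np.cos(a)-15*np.sin(a); z=100+130*np.sin(a)+15*np.cos(a)
        pts.append((x,min(z,230)-ov))
    pts.append((end,216))
    for x,z in pts:
        h=bot.movel(*push_pose(x,z),max_speed=v,threshold=20)
        if h: st('hit'); return False
    st('end'); return True
E
python3 - <<'E'
from s1 import *
p=bot.get_state()['tcp_pos']; bot.movel([p[0],p[1],206],max_speed=40); st('raise')
push_arc(60)
for n in('scene','top','wrist'):
    m,i=snap(n); cv2.imwrite(f'pics/{n}5.png',i)
    if n!='wrist':crop(i,*((230,110,200,150) if n=='scene' else (220,100,190,140)),4,f'pics/{n}5c.png')
E
```

```text
raise t 13.79 tcp [546.1 153.2 206. ] F [-0.2 -0.3 -0. ] op -0.001
end t 17.11 tcp [553.9  63.7 216. ] F [ 1.  -0.7 -1. ] op -0.004
```

View pics/scene5c.png

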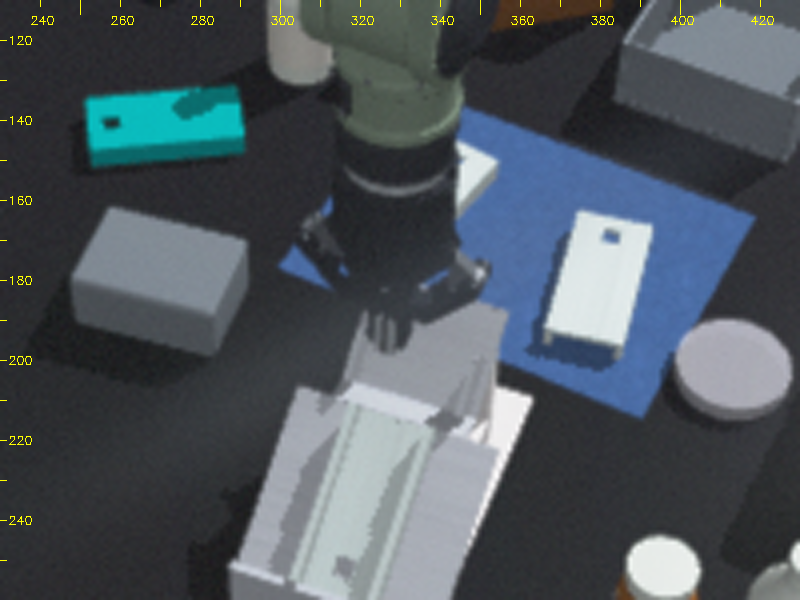

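View pics/wrist5.png

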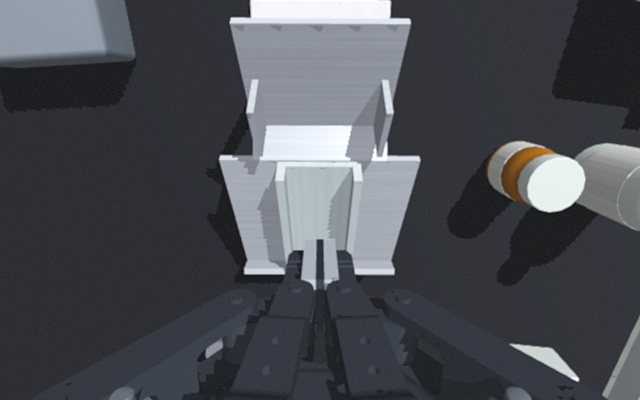

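```bash
cat >> s1.py <<'E'
def ramp_look():
    p=bot.get_state()['tcp_pos']; bot.movel([p[0],p[1],260],max_speed=200)
    bot.move_ptp(*ramp_tcp(0,1,110,-1)); bot.grip(1.0); st('look')
E
python3 - <<'E'
from s1 import *
ramp_look()
for n in('scene','wrist'):
    m,i=snap(n); cv2.imwrite(f'pics/{n}6.png',i)
crop(cv2.imread('pics/scene6.png'),270,180,120,120,5,'pics/scene6c.png')
c=(np.array([-94,0,80.])); u=np.array([np.cos(np.pi/6),0,.5]);n=np.array([-.5,0,np.cos(np.pi/6)])
for dx in (0,20):
  P=[W(RAMP,c+u*(dx+a)+n*b+np.array([0,y,0])) for a,y,b in[(65,31,10),(65,-31,10),(-65,-31,10),(-65,31,10),(-45,0,-5)]]
  print(np.round(proj(m,P),1).tolist()); print(np.round(proj(imaging.camera_model('scene'),P),1).tolist())
print(m)
E
```

```text
look t 18.98 tcp [564.3 -19.1 175. ] F [-0.4 -0.1 -0. ] op 0.999
[[273.2, 125.5], [364.4, 125.5], [358.0, 291.7], [279.8, 291.7], [318.9, 259.9]]
[[316.5, 213.3], [337.6, 220.0], [322.6, 265.4], [301.4, 258.2], [315.3, 255.2]]
[[271.9, 94.9], [365.6, 94.9], [358.9, 269.3], [278.9, 269.3], [318.9, 237.5]]
[[318.8, 206.5], [339.9, 213.1], [324.9, 258.3], [303.8, 251.2], [317.6, 248.3]]
{'K': array([[340.11607064,   0.        , 319.56536868],
       [  0.        , 340.11607064, 192.39301101],
       [  0.        ,   0.        ,   1.        ]]), 'position': array([565.47767064, -25.67187547, 336.45648686]), 'rotation': array([ 0.22315971, -0.00051643,  0.12371653])}
```

View pics/wrist6.png

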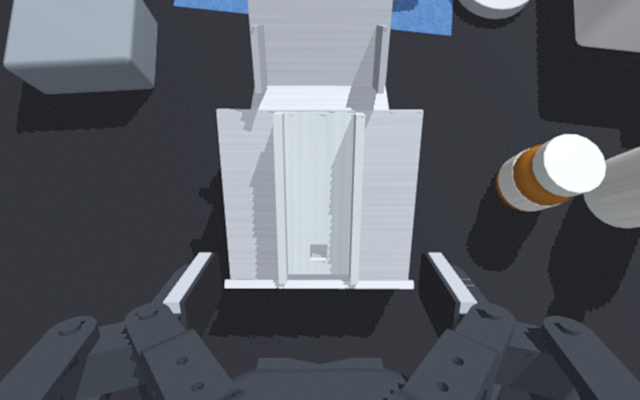

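View pics/scene6c.png

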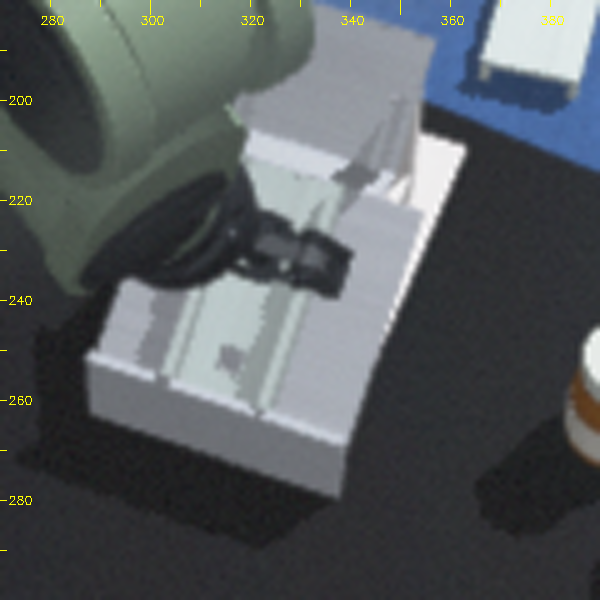

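```bash
cat >> s1.py <<'E'
def ramp_pick(dx,gx=15,tip=1.5):
    bot.movel(*ramp_tcp(dx,tip,15,-1,gx),max_speed=120)
    p,r=ramp_tcp(dx,tip,0,-1,gx); print('hit',bot.movel(p,r,max_speed=60,threshold=12)); st('down')
    bot.grip(0.3,60); st('grip')
    bot.movel(*ramp_tcp(dx,tip,90,-1,gx),max_speed=150); st('up')
def to_mag(z=140,dx=0,dy=0,gx=15):
    p,r=mag_tcp(z,-1,gx); p=[p[0]+dx,p[1]+dy,z]
    bot.move_ptp(p,r); st('mag')
E
python3 - <<'E'
from s1 import *
ramp_pick(8); to_mag(150)
for n in('scene','top','wrist'):
    m,i=snap(n); cv2.imwrite(f'pics/{n}7.png',i)
    if n!='wrist':crop(i,*((200,260,150,140) if n=='scene' else (370,90,130,130)),4,f'pics/{n}7c.png')
    print(proj(m,[W(MAG,[-45,0,z]) for z in(12,102,155)]).round(1).tolist())
E
```

```text
hit False
down t 20.43 tcp [556.2  42.4  83.8] F [ 0.2 -0.  -0. ] op 0.998
grip t 20.77 tcp [557.1  41.8  84.7] F [-0.7 -2.   3.3] op 0.708
up t 21.52 tcp [561.6  -2.2 161.3] F [-0.7 -0.2 -2.5] op 0.706
mag t 22.56 tcp [ 624.8 -268.9  149.2] F [-0.3  0.  -1.4] op 0.705
[[274.0, 368.5], [271.8, 353.7], [270.4, 344.1]]
[[442.4, 162.4], [451.9, 157.0], [458.1, 153.4]]
[[319.6, 244.7], [319.5, 305.6], [319.5, 370.0]]
```

View pics/scene7c.png

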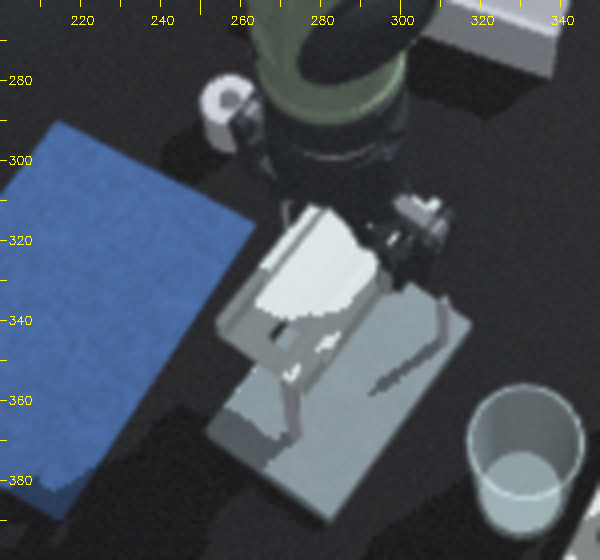

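View pics/top7c.png

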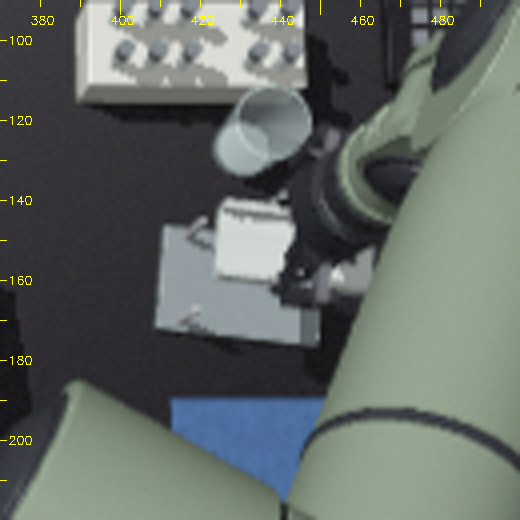

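View pics/wrist7.png

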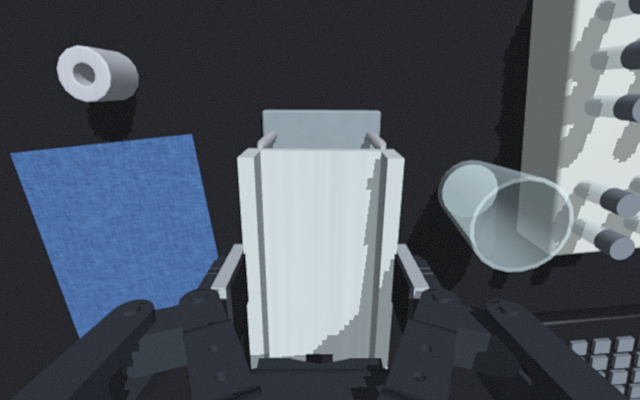

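```bash
cat > inhand.py <<'E'
from s1 import *
def pts(tcp,R,gx,tip):
    # carrier turned; tool x direction sign: find tool axis along mag +x
    R=RM(R); d=R[:,0]; y=R[:,1]; z=-R[:,2]
    sg=1 if d@MAG[1][:,0]>0 else -1; d=d*sg
    o=np.array(tcp)-z*tip  # point on the back plane under the TCP; carrier middle at -gx
    m=o-d*gx
    L=[(65,31,20),(65,-31,20),(65,25,20),(65,-25,20),(-45,0,5),(-38,0,5),(-52,0,5)]
    return [m+d*a+y*b+z*c for a,b,c in L]
if __name__=='__main__':
    s=bot.get_state(); mw=imaging.camera_model('wrist'); ms=imaging.camera_model('scene')
    for gx in(10,15,20): 
        P=pts(s['tcp_pos'],s['orientation'],gx,1.5); print(gx,proj(mw,P)[:5].round(1).tolist(),proj(ms,P)[4:].round(1).tolist(),np.round(P[4],1))
    i=cv2.imread('pics/wrist7.png'); crop(i,220,130,200,60,4,'pics/w7a.png'); crop(i,280,330,80,60,8,'pics/w7b.png')
    crop(cv2.imread('pics/scene7.png'),245,310,60,65,10,'pics/s7.png')
E
python3 inhand.py
```

```text
10 [[402.5, 143.7], [233.4, 143.8], [386.1, 143.8], [249.8, 143.8], [318.5, 356.5]] [[272.1, 342.2], [274.0, 339.8], [270.2, 344.7]] [ 619.5 -323.8  153. ]
15 [[401.5, 157.2], [234.5, 157.3], [385.3, 157.2], [250.6, 157.3], [318.5, 364.5]] [[270.7, 344.0], [272.6, 341.5], [268.8, 346.4]] [ 619.  -328.8  153. ]
20 [[400.5, 170.3], [235.5, 170.4], [384.6, 170.3], [251.4, 170.4], [318.5, 372.3]] [[269.3, 345.7], [271.3, 343.3], [267.4, 348.2]] [ 618.5 -333.8  153. ]
```

View pics/w7a.png

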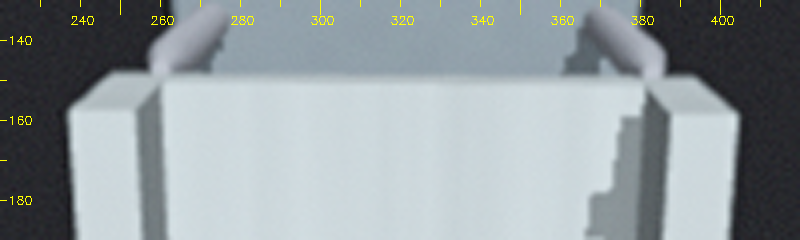

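View pics/s7.png

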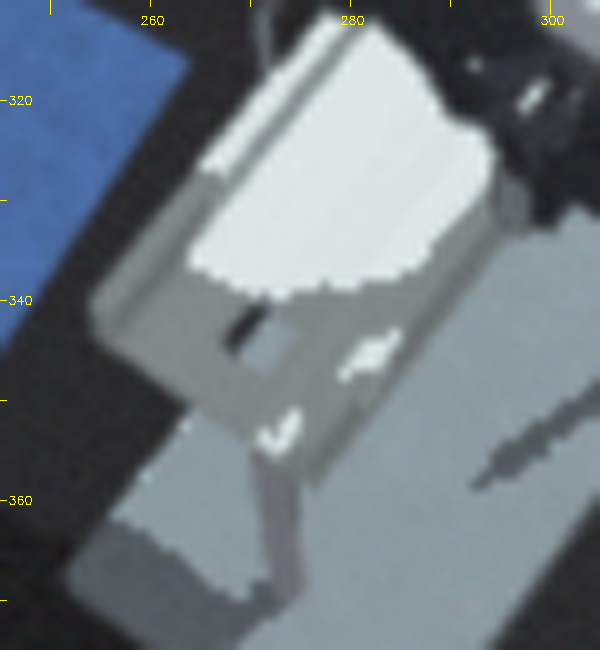

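View pics/w7b.png

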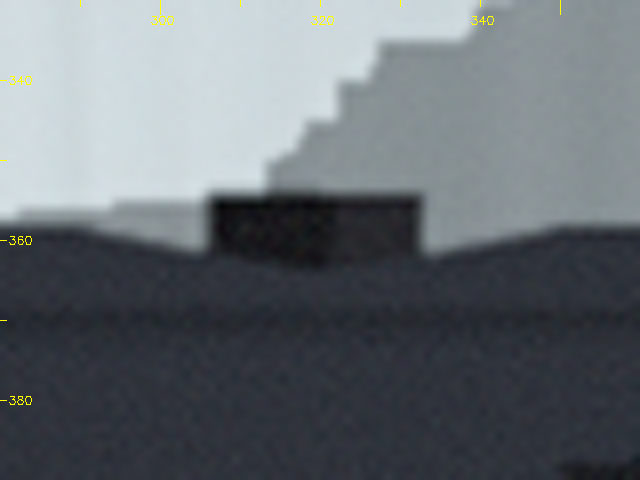

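Run:
```python
from s1 import *
st()
p,r=mag_tcp(125,-1,15); print(np.round(p,1)); bot.movel(p,r,max_speed=60); st(); bot.dwell(0.3); st()
```

```text
t 22.71 tcp [ 625.2 -269.1  149.6] F [-0.2 -1.  -1. ] op 0.709
[ 625.5 -270.4  125. ]
 t 23.27 tcp [ 625.2 -270.3  124.5] F [-0.  -0.3 -1.6] op 0.705
 t 23.57 tcp [ 625.7 -270.5  125.4] F [-0.1  0.2 -1.2] op 0.705
```

Run:
```python
from s1 import *
p,r=mag_tcp(85,-1,15); print('hit',bot.movel(p,r,max_speed=40,threshold=6)); st()
m,i=snap('scene'); crop(i,235,310,80,65,9,'pics/s8.png')
```

```text
hit False
 t 24.73 tcp [ 625.7 -270.5   85.4] F [-0.3 -0.8 -0.6] op 0.712
```

View pics/s8.png

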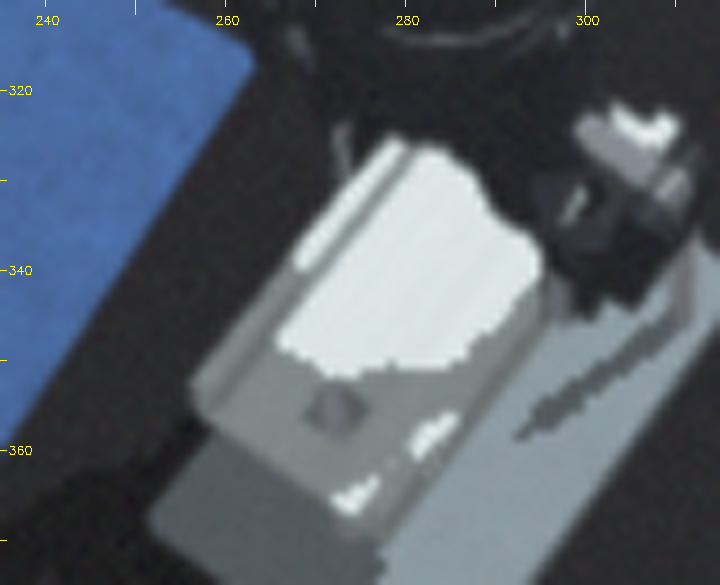

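```bash
cat >> s1.py <<'E'
def lower(zt,gx=15,v1=60):
    p,r=mag_tcp(zt+8,-1,gx); print('hit',bot.movel(p,r,max_speed=v1,threshold=8)); st('l1')
    p,r=mag_tcp(zt-3,-1,gx); print('hit',bot.movel(p,r,max_speed=15,threshold=5)); st('l2')
def open_mag(up=150,gx=15):
    bot.grip(1.0); st('open'); p,r=mag_tcp(up,-1,gx); bot.movel(p,r,max_speed=150); st('up')
E
python3 - <<'E'
from s1 import *
lower(13.5)
m,i=snap('scene'); crop(i,235,310,80,65,9,'pics/s9.png')
E
```

```text
hit False
l1 t 25.98 tcp [ 625.9 -270.6   22. ] F [ 0.9  0.6 -1.2] op 0.71
hit True
l2 t 26.52 tcp [ 625.5 -270.4   14.1] F [-0.5 -0.1  4.6] op 0.706
```

View pics/s9.png

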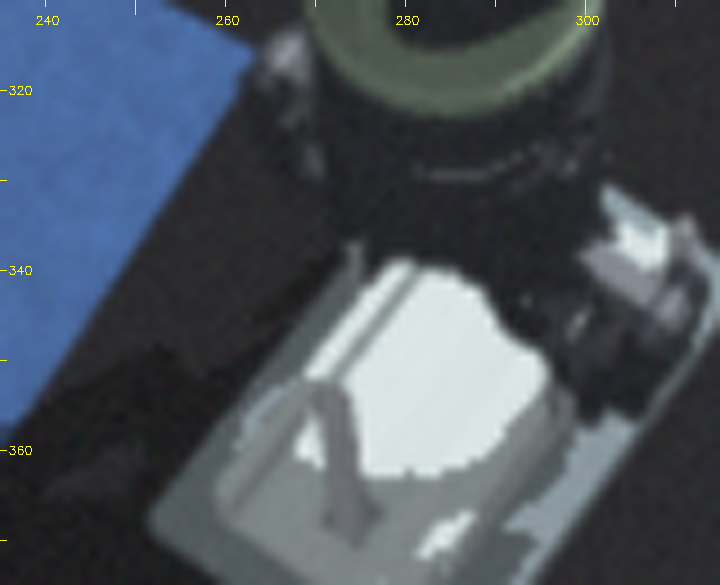

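Run:
```python
from s1 import *
open_mag(); bot.move_ptp(W(RAMP,[0,0,320]).tolist(),rpy(tool(RAMP,[0,0,-1],[0,-1,0]))); 
m,i=snap('wrist'); cv2.imwrite('pics/w10.png',i)
for n in('scene','top'):
    m,i=snap(n); cv2.imwrite(f'pics/{n}10.png',i)
i=cv2.imread('pics/scene10.png'); crop(i,160,260,190,140,4,'pics/s10.png')
st()
```

```text
open t 26.95 tcp [ 624.4 -269.8   12.6] F [0.1 0.2 0.9] op 0.998
up t 28.02 tcp [ 624.8 -270.   148.9] F [-0.4 -0.1 -0.8] op 1.0
 t 29.73 tcp [548.3 110.4 319.3] F [0.4 0.2 0. ] op 0.997
```

View pics/s10.png

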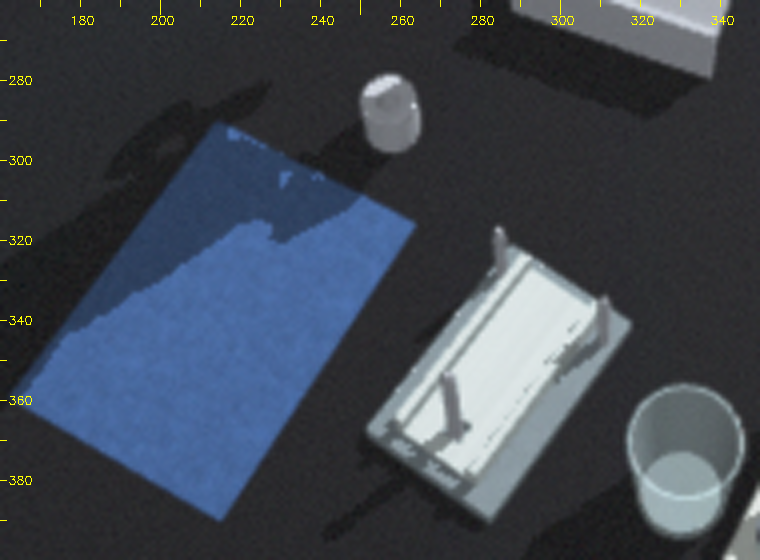

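View pics/scene10.png

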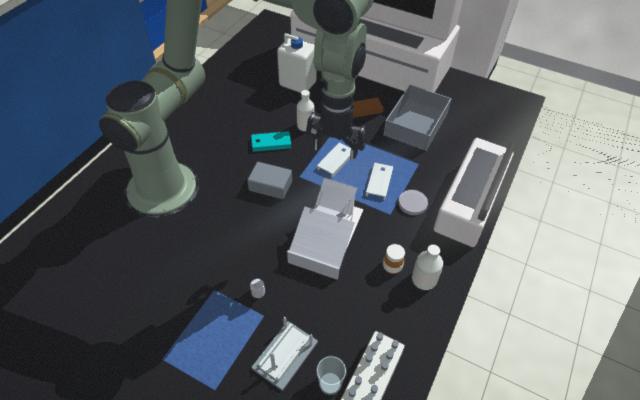

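View pics/top10.png

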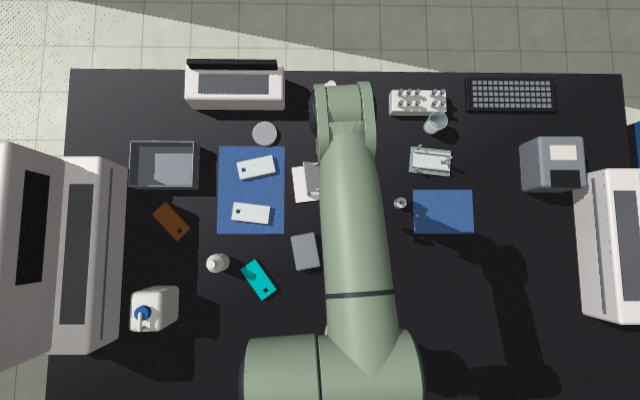

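```bash
cat >> s1.py <<'E'
def look2(k,names=('scene','top')):
    for n in names:
        m,i=snap(n); cv2.imwrite(f'pics/{n}{k}.png',i)
        crop(i,*((230,110,200,150) if n=='scene' else (220,100,190,140)),4,f'pics/{n}{k}c.png')
E
python3 - <<'E'
from s1 import *
pick((433.0,366.4,1.446)); 
m,i=snap('wrist'); cv2.imwrite('pics/w11.png',i)
seat(); look2(11)
E
```

```text
hit False
down t 32.27 tcp [438.1 401.4   1.7] F [-0.3 -0.1 -0. ] op 0.999
grip t 32.62 tcp [438.  401.7   2.2] F [-0.3 -0.2  6. ] op 0.712
lift t 33.17 tcp [437.1 401.   59.6] F [ 0.6  0.3 -2.1] op 0.712
pre t 35.2 tcp [544.  139.1 227.8] F [ 1.1  1.2 -1.2] op 0.712
```

View pics/w11.png

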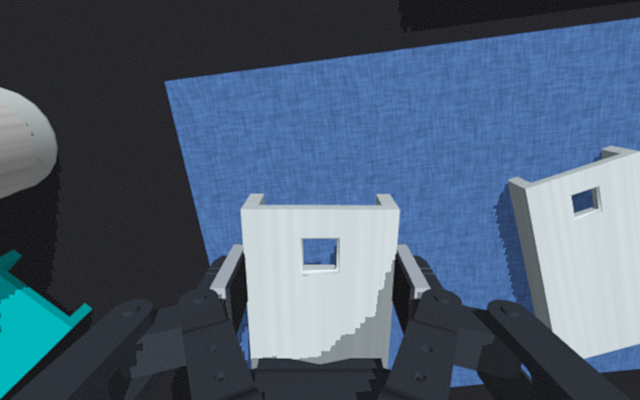

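View pics/top11c.png

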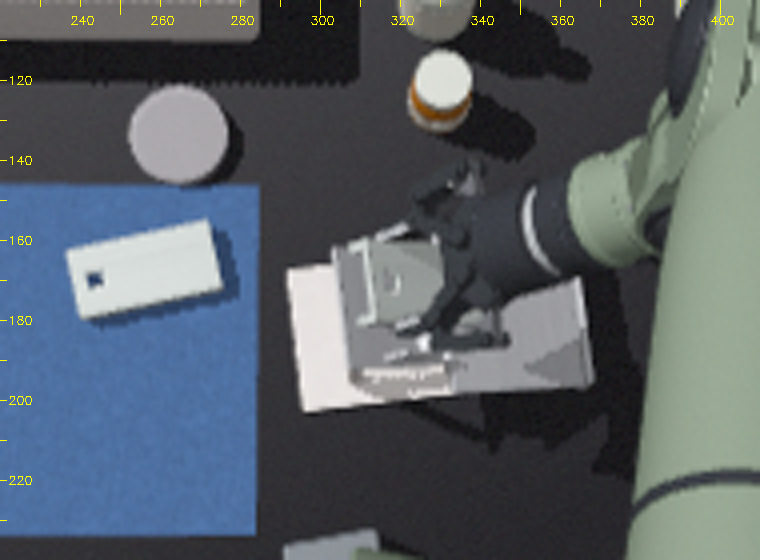

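Run:
```python
from s1 import *
seat_down(); release_seat(); push_prep(); look2(12)
```

```text
hit False
near t 36.17 tcp [539.2 184.4 173.7] F [-0.4  0.3 -2. ] op 0.712
hit True
seat t 36.6 tcp [538.7 188.9 167.8] F [-0.5 -3.1  3.5] op 0.715
off t 37.59 tcp [543.6 144.9 220.3] F [-0.6  0.  -0.6] op 0.996
behind t 40.46 tcp [530.  260.5 183.9] F [1.3 0.4 1.2] op -0.001
```

View pics/scene12c.png

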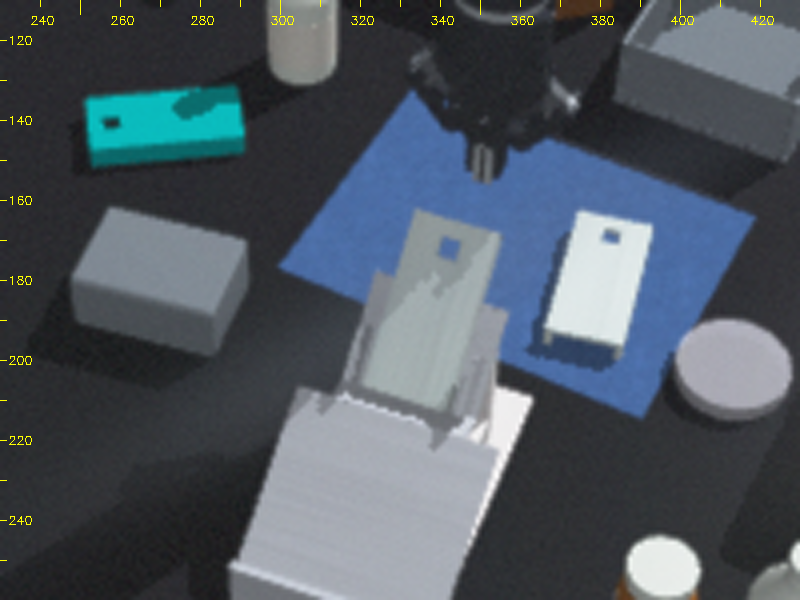

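```bash
cat >> s1.py <<'E'
CR=np.array([-94,0,80.]); U30=np.array([np.cos(np.pi/6),0,.5]);N30=np.array([-.5,0,np.cos(np.pi/6)])
def ramp_pred(m,dx): 
    P=[W(RAMP,CR+U30*(dx+a)+N30*b+np.array([0,y,0])) for a,y,b in[(65,31,10),(65,-31,10),(-65,-31,10),(-65,31,10),(-45,0,-5)]]
    return proj(m,P).round(1).tolist()
E
python3 - <<'E'
from s1 import *
push(105,100,20)
if push_arc(42):
    ramp_look()
for n in('scene','wrist'):
    m,i=snap(n); cv2.imwrite(f'pics/{n}13.png',i)
print(ramp_pred(m,0),ramp_pred(m,20))
crop(i,210,70,220,230,3,'pics/w13c.png')
E
```

```text
hit False
push t 41.16 tcp [535.2 215.4 183.2] F [ 0.6  0.4 -1. ] op 0.001
end t 45.9 tcp [553.9  63.8 216. ] F [-0.8  0.1 -0.9] op -0.0
look t 47.62 tcp [564.3 -19.1 175. ] F [ 0.4  0.4 -0.1] op 1.001
[[273.2, 125.5], [364.4, 125.5], [358.0, 291.7], [279.8, 291.7], [318.9, 259.9]] [[271.9, 94.9], [365.6, 94.9], [358.9, 269.3], [278.9, 269.3], [318.9, 237.5]]
```

View pics/w13c.png

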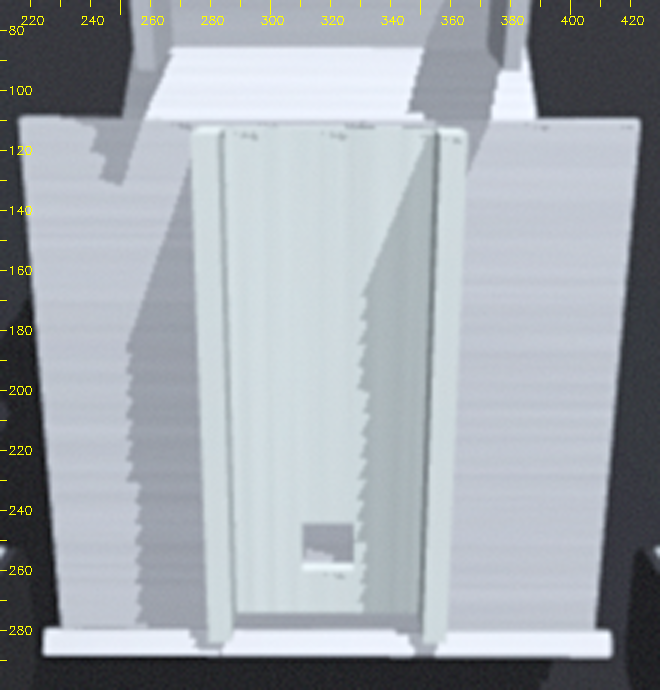

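Run:
```python
from s1 import *
ramp_pick(8); to_mag(150); p,r=mag_tcp(125,-1,15); bot.movel(p,r,max_speed=60)
m,i=snap('wrist'); cv2.imwrite('pics/w14.png',i); crop(i,220,130,200,60,4,'pics/w14a.png')
h=bot.movel(*mag_tcp(85,-1,15),max_speed=40,threshold=6); print(h); st()
m,i=snap('scene'); cv2.imwrite('pics/scene14.png',i); crop(i,235,310,80,65,9,'pics/s14.png')
```

```text
hit False
down t 49.07 tcp [556.3  42.3  83.8] F [0.5 0.6 0.7] op 0.997
grip t 49.42 tcp [557.1  41.8  84.7] F [ 0.3 -1.2  3.7] op 0.711
up t 50.17 tcp [561.6  -2.2 161.2] F [-0.3  0.6 -1.7] op 0.706
mag t 51.2 tcp [ 624.8 -268.9  149.2] F [-0.2  0.3 -2.7] op 0.705
False
 t 52.97 tcp [ 625.7 -270.5   85.4] F [ 0.6  0.5 -1.9] op 0.704
```

View pics/w14a.png

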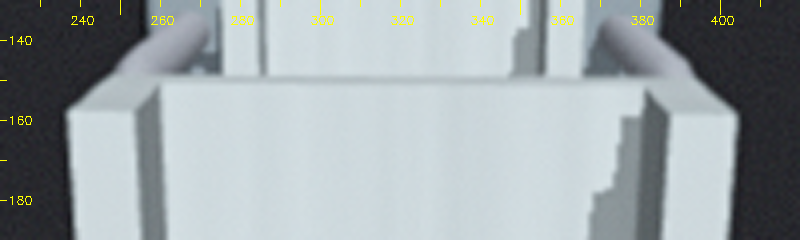

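View pics/s14.png

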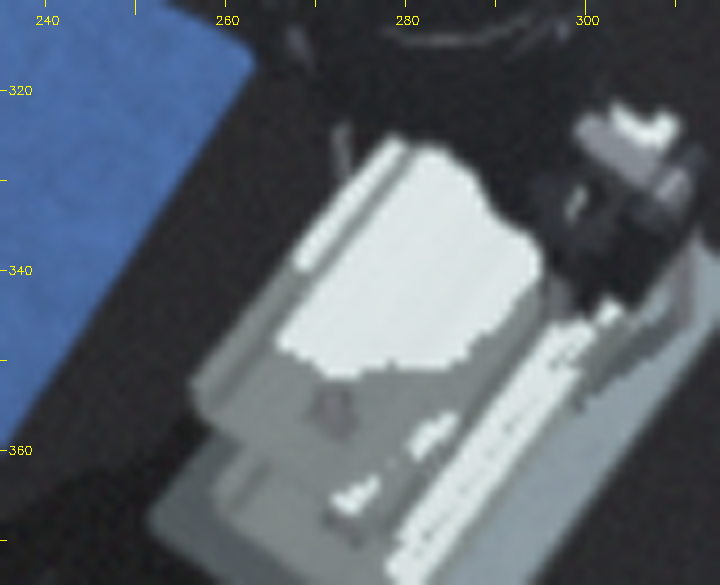

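Run:
```python
from s1 import *
lower(33.5); open_mag(); bot.move_ptp(W(RAMP,[0,0,320]).tolist(),rpy(tool(RAMP,[0,0,-1],[0,-1,0]))); 
for n in('scene','top'):
    m,i=snap(n); cv2.imwrite(f'pics/{n}15.png',i)
crop(cv2.imread('pics/scene15.png'),160,260,190,140,4,'pics/s15.png')
crop(cv2.imread('pics/scene15.png'),330,120,130,110,5,'pics/s15b.png')
st()
```

```text
hit False
l1 t 53.89 tcp [ 625.8 -270.5   41.8] F [ 0.2 -0.8 -0.9] op 0.707
hit True
l2 t 54.43 tcp [ 625.5 -270.4   34.1] F [-0.4 -0.4  4.1] op 0.707
open t 54.81 tcp [ 624.5 -269.8   32.6] F [ 0.7  0.4 -0.1] op 0.996
up t 55.74 tcp [ 624.8 -270.   149. ] F [-1.2  0.5 -0.7] op 0.997
 t 57.41 tcp [548.3 110.4 319.2] F [ 0.9 -1.2 -0.1] op 1.002
```

View pics/s15.png

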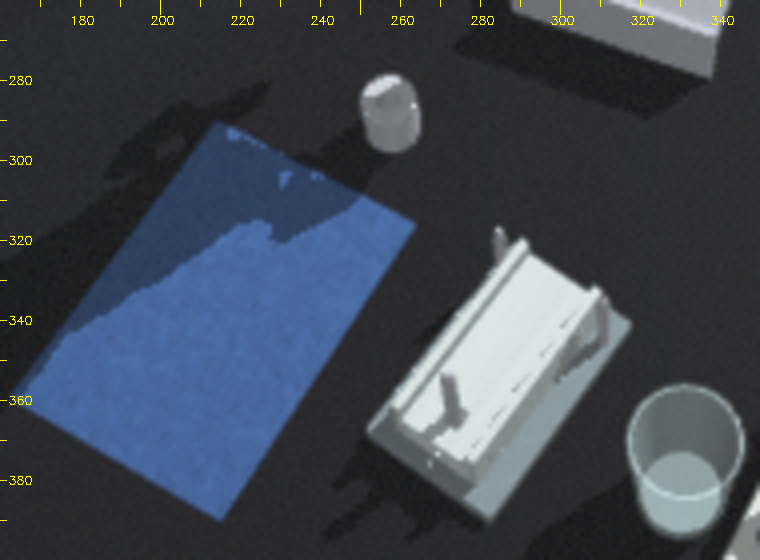

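View pics/s15b.png

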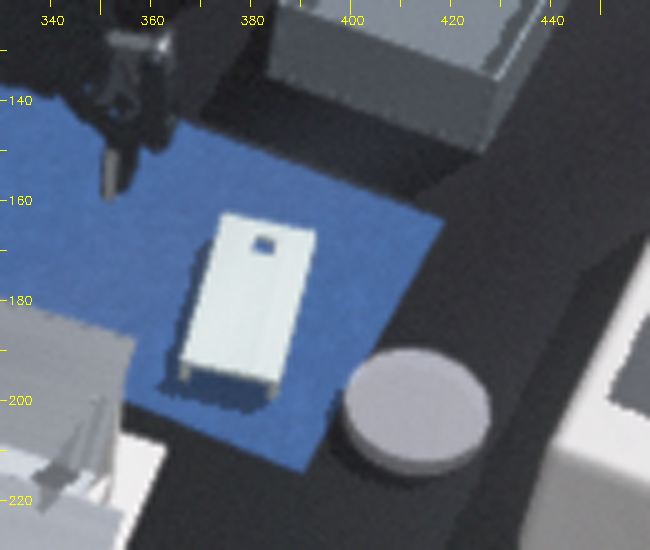

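View pics/top15.png

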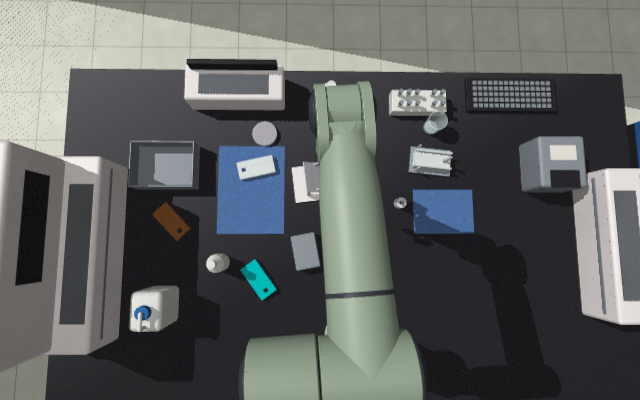

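Run:
```python
from s1 import *
pick((597.6,351.3,1.801)); 
m,i=snap('wrist'); cv2.imwrite('pics/w16.png',i)
seat(); look2(16)
```

```text
hit False
down t 59.87 tcp [590.4 385.6   1.9] F [ 0.2 -0.3  0.8] op 0.999
grip t 60.22 tcp [590.5 385.9   2.4] F [ 0.3 -0.5  6.1] op 0.715
lift t 60.76 tcp [589.3 385.2  59.5] F [-0.6  0.2 -1.8] op 0.711
pre t 62.68 tcp [544.6 139.  228. ] F [ 0.2  0.2 -0.5] op 0.714
```

View pics/w16.png

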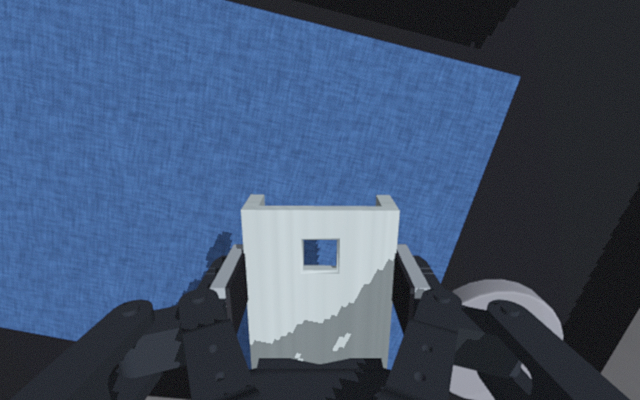

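View pics/top16c.png

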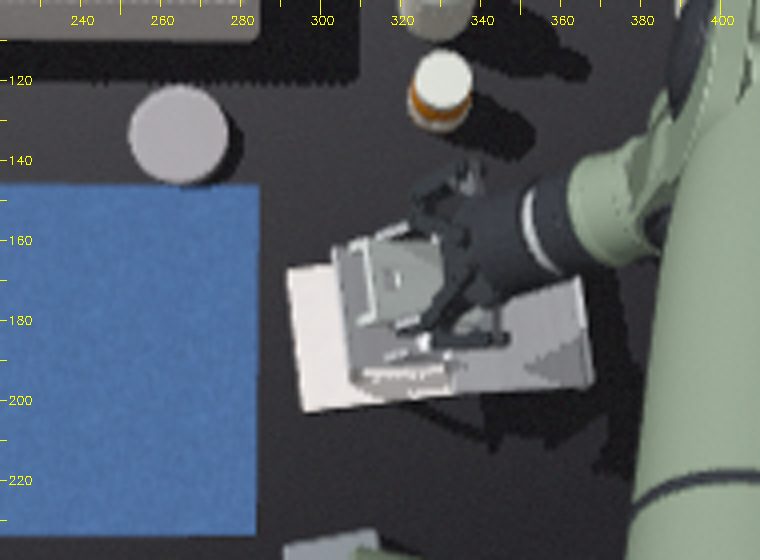

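Same in-hand position as before (hole at wrist (320,255)), and the dish is untouched. Next I seat the carrier.

Run:
```python
from s1 import *
seat_down(); release_seat(); push_prep(); look2(17)
```

```text
hit False
near t 63.65 tcp [539.2 184.4 173.7] F [-0.1 -0.6 -1. ] op 0.712
hit True
seat t 64.08 tcp [538.7 189.  167.8] F [-0.6 -2.3  3.5] op 0.712
off t 65.08 tcp [543.6 144.9 220.3] F [-0.3  0.2 -0.1] op 1.0
behind t 67.94 tcp [530.  260.5 183.8] F [0.5 0.3 0.4] op 0.003
```

View pics/scene17c.png

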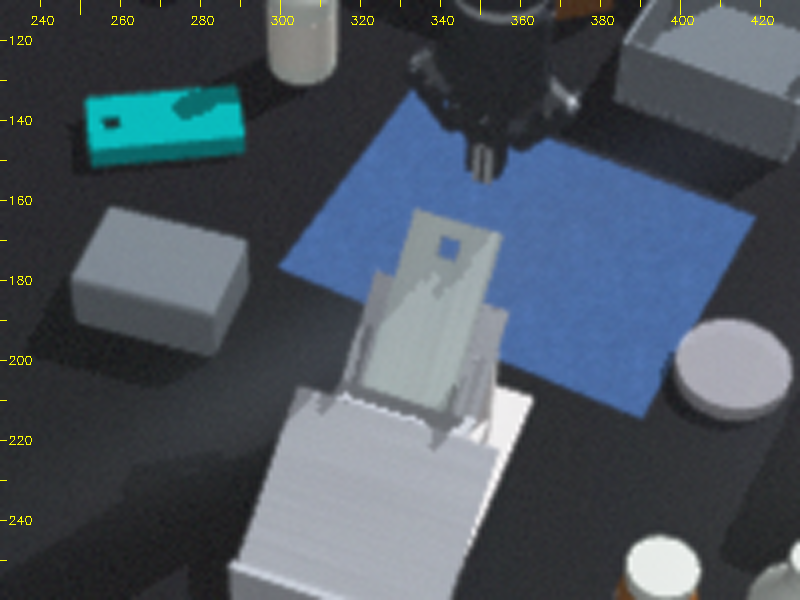

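Run:
```python
from s1 import *
push(105,100,20)
if push_arc(42): ramp_look()
for n in('scene','wrist'):
    m,i=snap(n); cv2.imwrite(f'pics/{n}18.png',i)
crop(i,210,70,220,230,3,'pics/w18c.png')
```

```text
hit False
push t 68.64 tcp [535.2 215.3 183.2] F [-0.3 -0.6 -0.1] op 0.003
end t 73.38 tcp [553.9  63.8 216. ] F [-0.6 -0.2  0.2] op -0.001
look t 75.11 tcp [564.3 -19.1 175. ] F [-0.5  0.8  0.7] op 0.998
```

View pics/w18c.png

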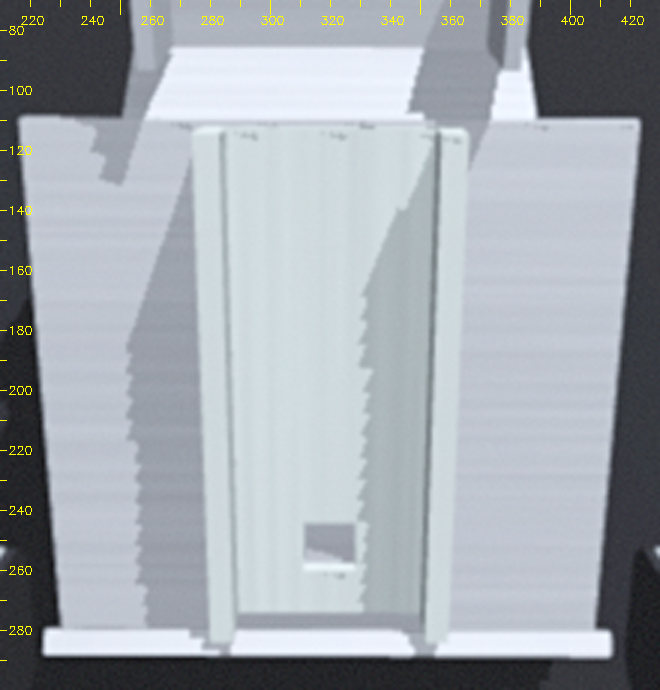

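Turned over and resting in the same place as the other two (hole at wrist (319,251)). I pick it and place it at the third level.

Run:
```python
from s1 import *
ramp_pick(8); to_mag(150); bot.movel(*mag_tcp(125,-1,15),max_speed=60)
h=bot.movel(*mag_tcp(85,-1,15),max_speed=40,threshold=6); print(h); st()
if not h:
    lower(53.5)
m,i=snap('scene'); cv2.imwrite('pics/scene19.png',i); crop(i,235,310,80,65,9,'pics/s19.png')
```

```text
hit False
down t 76.55 tcp [556.2  42.4  83.8] F [ 0.4 -0.7 -0.1] op 0.999
grip t 76.9 tcp [557.1  41.8  84.7] F [-0.3 -0.6  3.7] op 0.71
up t 77.65 tcp [561.6  -2.2 161.2] F [ 0.1  0.8 -0.2] op 0.707
mag t 78.68 tcp [ 624.8 -268.9  149.2] F [-1.   0.6 -1.3] op 0.708
False
 t 80.4 tcp [ 625.7 -270.5   85.4] F [-0.   0.4 -0.8] op 0.707
hit False
l1 t 80.94 tcp [ 625.1 -270.2   60.9] F [ 0.3 -0.  -1.4] op 0.708
hit True
l2 t 81.48 tcp [ 625.5 -270.4   54.1] F [-0.1 -0.   4.3] op 0.71
```

View pics/s19.png

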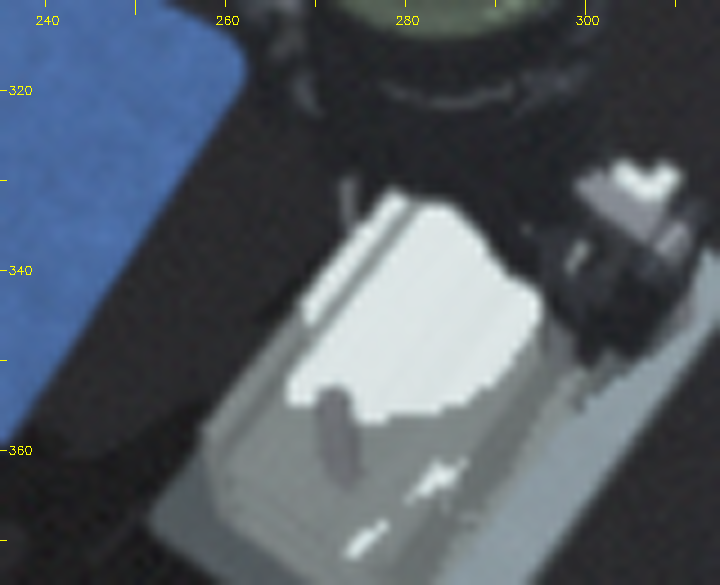

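Run:
```python
from s1 import *
open_mag(170)
def wpose(x,y,z,s=1): return ([x,y,z],rpy(toolM([0,0,-1],s*MAG[1][:,0])))
for s in(1,-1):
    q=solve_ik(*wpose(467.8,-166.1,100,s)); print(s,np.round(q,2)); 
    q=solve_ik(*wpose(619,-330,74,s)); print(s,np.round(q,2)); 
bot.move_ptp(*push_pose(0,320))
for n in('scene','top'):
    m,i=snap(n); cv2.imwrite(f'pics/{n}20.png',i)
crop(cv2.imread('pics/scene20.png'),230,260,120,140,5,'pics/s20.png')
crop(cv2.imread('pics/top20.png'),380,130,90,90,6,'pics/t20.png')
```

```text
open t 81.91 tcp [ 624.5 -269.8   52.5] F [ 0.6  0.1 -0.4] op 1.002
up t 82.84 tcp [ 624.9 -270.   168.9] F [-0.6 -0.7  0.2] op 0.998
1 [-0.49  0.36 -0.51  0.69  0.   -0.39]
1 [-0.59  0.73  0.06  0.9   0.   -0.49]
-1 [-0.49  0.36 -0.51  0.69  0.    2.76]
-1 [-0.59  0.73  0.06  0.9   0.    2.65]
```

View pics/s20.png

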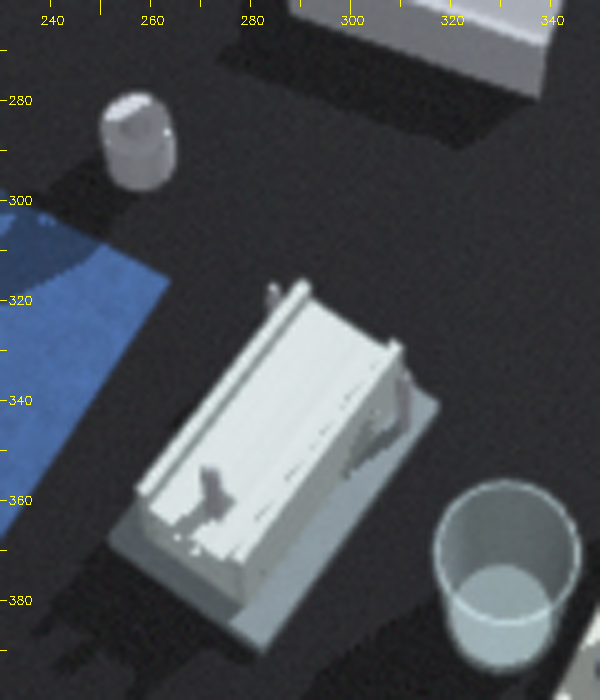

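View pics/t20.png

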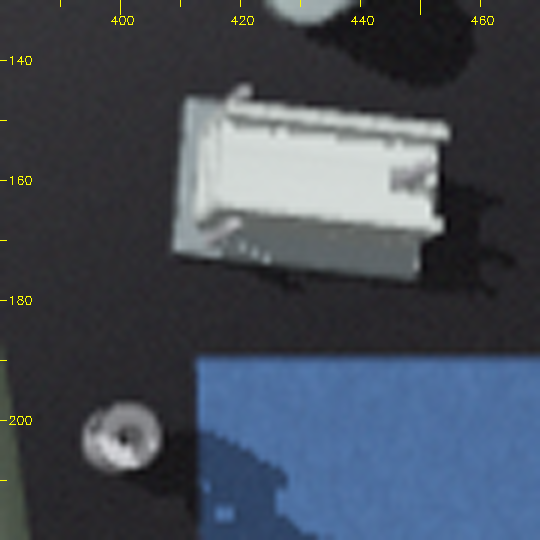

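```bash
cat >> s1.py <<'E'
def wpose(x,y,z,s=1): return ([float(x),float(y),float(z)],rpy(toolM([0,0,-1],s*MAG[1][:,0])))
WX=np.array([467.8,-166.1])
E
python3 - <<'E'
from s1 import *
R=RM(wpose(0,0,0)[1]); o=WX-R[:2,0]*45
for k,z in ((0,150),(1,110)):
    (bot.move_ptp if k==0 else bot.movel)(*wpose(o[0],o[1],z)); bot.dwell(0.3); st()
    m,i=snap('wrist'); cv2.imwrite(f'pics/w21_{k}.png',i); 
    np.save(f'm21_{k}.npy',m,allow_pickle=True)
    P=proj(m,[[*WX,40],[*WX,0]]); print(P.round(1).tolist())
    crop(i,P[0,0]-60,P[0,1]-45,120,100,6,f'pics/w21_{k}c.png')
E
```

```text
t 86.42 tcp [ 512.8 -170.5  150.2] F [ 0.1  0.8 -0.1] op 1.001
[[320.1, 129.1], [320.0, 123.5]]
 t 87.18 tcp [ 513.1 -171.1  110.9] F [-0.3 -0.1  0. ] op 1.001
[[321.0, 135.8], [320.8, 128.3]]
```

View pics/w21_0c.png

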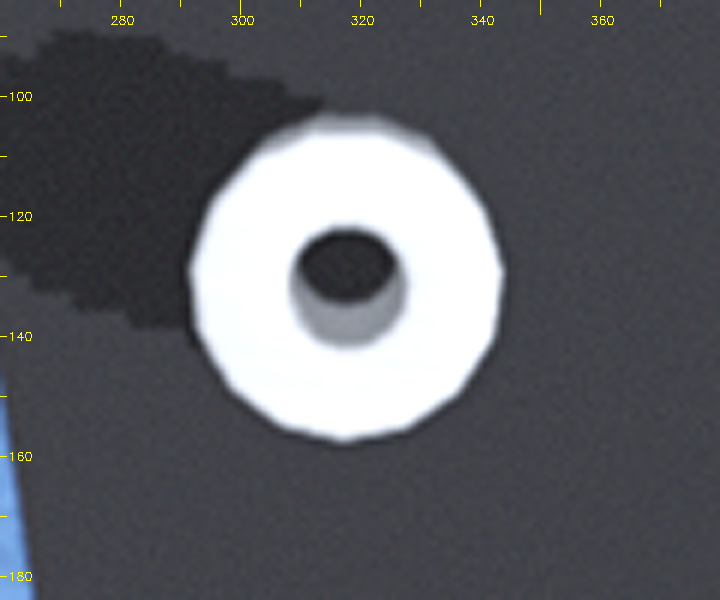

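View pics/w21_1c.png

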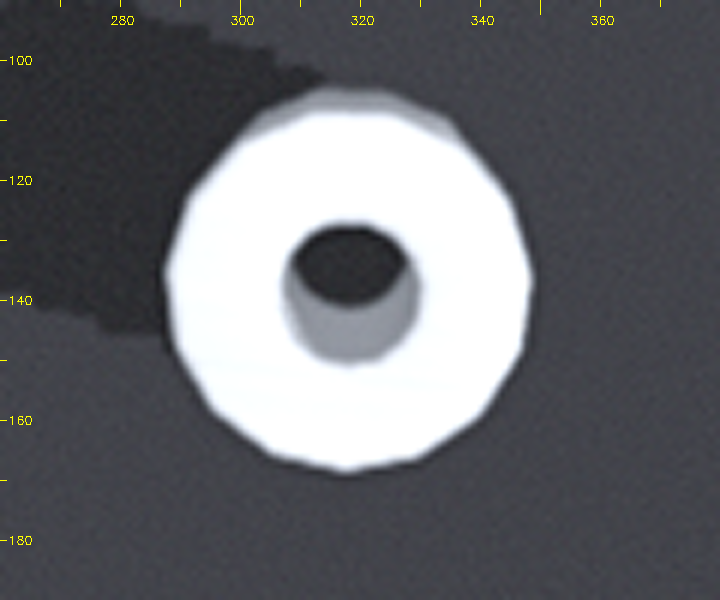

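Run:
```python
from s1 import *
ms=[np.load(f'm21_{k}.npy',allow_pickle=True).item() for k in(0,1)]
uv=[(318,131.7),(318.2,138.3)]
for m,u in zip(ms,uv): print(onz(m,u,40).round(2))
print(tri(list(zip(ms,uv))))
```

```text
[ 469.53 -167.82   40.  ]
[ 469.15 -167.99   40.  ]
(array([ 471.72134869, -168.2524621 ,   22.17712814]), [[-0.1, 0.0], [0.2, -0.0]])
```

Run:
```python
from s1 import *
R=RM(wpose(0,0,0)[1]); rod=np.array([619.0,-330.0]); o=rod-R[:2,0]*45
p=bot.get_state()['tcp_pos']; bot.movel([p[0],p[1],215],max_speed=200)
bot.move_ptp(*wpose(o[0],o[1],172)); bot.dwell(0.3); st()
m,i=snap('wrist'); cv2.imwrite(f'pics/w22.png',i); np.save('m22.npy',m,allow_pickle=True)
P=proj(m,[[*rod,102],[*rod,57]]); print(P.round(1).tolist())
crop(i,P[0,0]-60,P[0,1]-50,120,100,6,f'pics/w22c.png')
```

```text
t 89.12 tcp [ 663.9 -334.   173.2] F [ 0.  -0.1  0.5] op 1.002
[[319.6, 136.7], [319.7, 128.3]]
```

View pics/w22c.png

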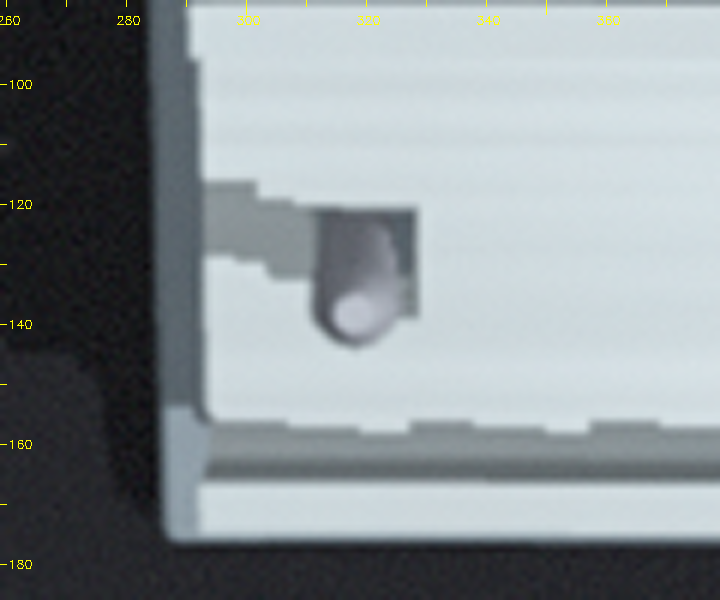

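View pics/w22.png

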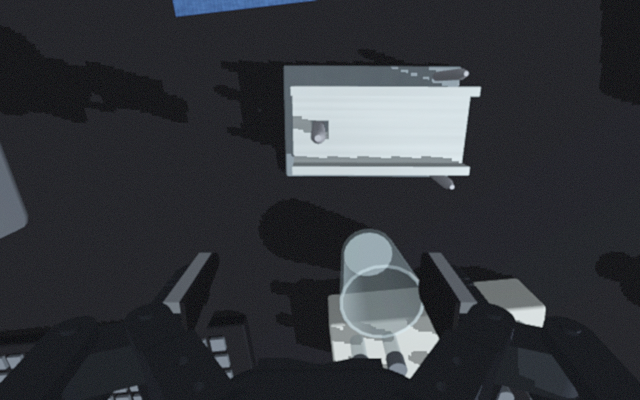

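Run:
```python
from s1 import *
m=np.load('m22.npy',allow_pickle=True).item(); rd=onz(m,(318,138.3),102); print(rd)
ring=np.array([469.3,-167.9])
bot.grip(1.0)
p=bot.get_state()['tcp_pos']; bot.movel([p[0],p[1],215],max_speed=200)
bot.move_ptp(*wpose(ring[0]-.5,ring[1]+.5,100)); 
print(bot.movel(*wpose(ring[0]-.5,ring[1]+.5,17),max_speed=80,threshold=12)); st()
bot.grip(0.1,60); s=st('grip')
bot.movel(*wpose(ring[0]-.5,ring[1]+.5,120),max_speed=120); st()
m,i=snap('wrist'); cv2.imwrite('pics/w23.png',i)
m,i=snap('scene'); crop(i,220,220,130,140,5,'pics/s23.png')
```

```text
[ 619.87760481 -331.11418463  102.        ]
False
 t 92.03 tcp [ 469.2 -167.6   17.4] F [ 0.3 -0.4 -0.2] op 1.003
grip t 92.55 tcp [ 469.  -167.7   17.7] F [-0.3  0.3  5.7] op 0.429
 t 93.56 tcp [ 468.2 -167.1  119.3] F [ 0.9  0.5 -3.4] op 0.423
```

View pics/w23.png

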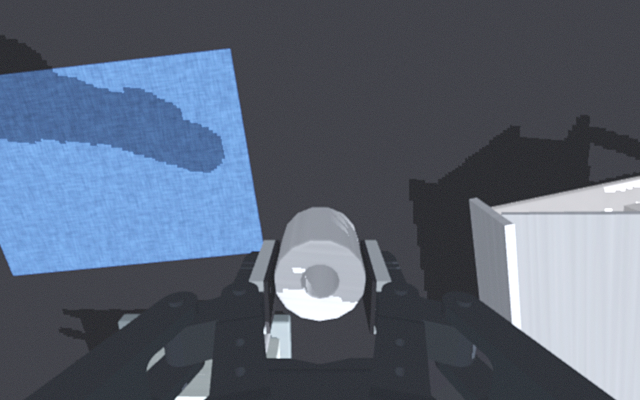

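View pics/s23.png

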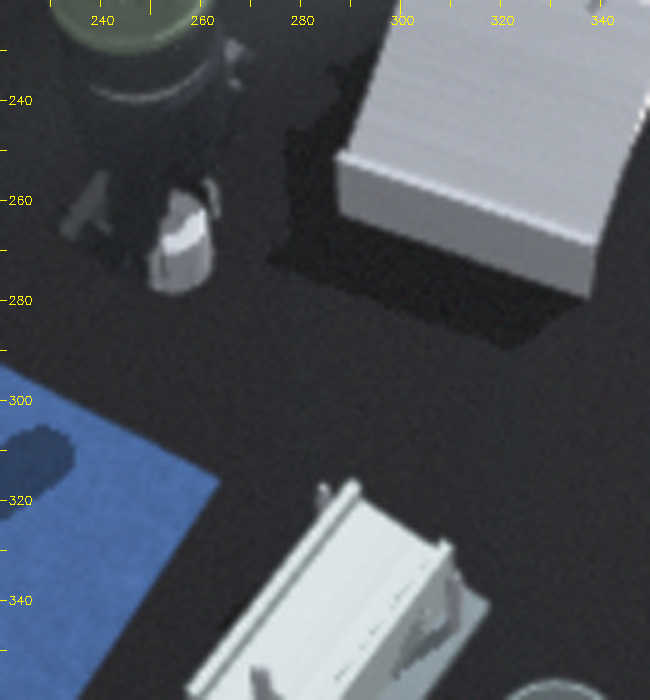

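Run:
```python
from s1 import *
x,y=619.3,-330.6
p=bot.get_state()['tcp_pos']; bot.movel([p[0],p[1],190],max_speed=200)
bot.move_ptp(*wpose(x,y,170)); bot.movel(*wpose(x,y,128),max_speed=80); bot.dwell(0.3); st()
for n in ('scene','wrist'):
    m,i=snap(n); cv2.imwrite(f'pics/{n}24.png',i)
    if n=='scene': crop(i,235,300,90,80,8,'pics/s24.png')
h=bot.movel(*wpose(x,y,100),max_speed=20,threshold=5); print(h); st()
```

```text
t 96.03 tcp [ 619.6 -330.8  128.6] F [ 0.  -1.2 -3.4] op 0.427
False
 t 97.67 tcp [ 619.4 -330.7  100.2] F [-0.2 -0.1 -2.6] op 0.432
```

View pics/s24.png

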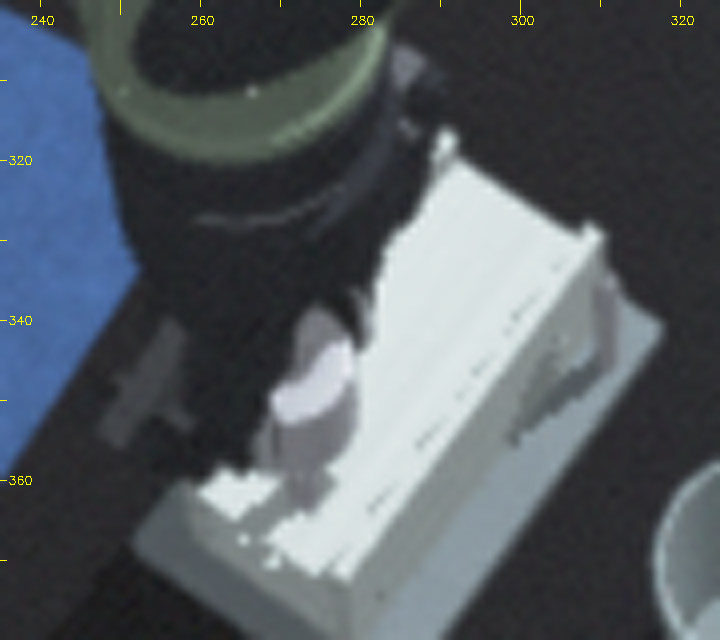

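Run:
```python
from s1 import *
x,y=619.3,-330.6
h=bot.movel(*wpose(x,y,79),max_speed=30,threshold=6); print(h); st()
h=bot.movel(*wpose(x,y,70),max_speed=12,threshold=5); s=st(); print(h)
for n in ('scene','wrist'):
    m,i=snap(n); cv2.imwrite(f'pics/{n}25.png',i)
    if n=='scene': crop(i,235,300,90,80,8,'pics/s25.png')
```

```text
False
 t 98.53 tcp [ 619.4 -330.7   79.1] F [-0.5 -0.5 -2.3] op 0.426
 t 99.0 tcp [ 619.4 -330.7   74.7] F [-1.  -0.7  5.5] op 0.428
True
```

View pics/s25.png

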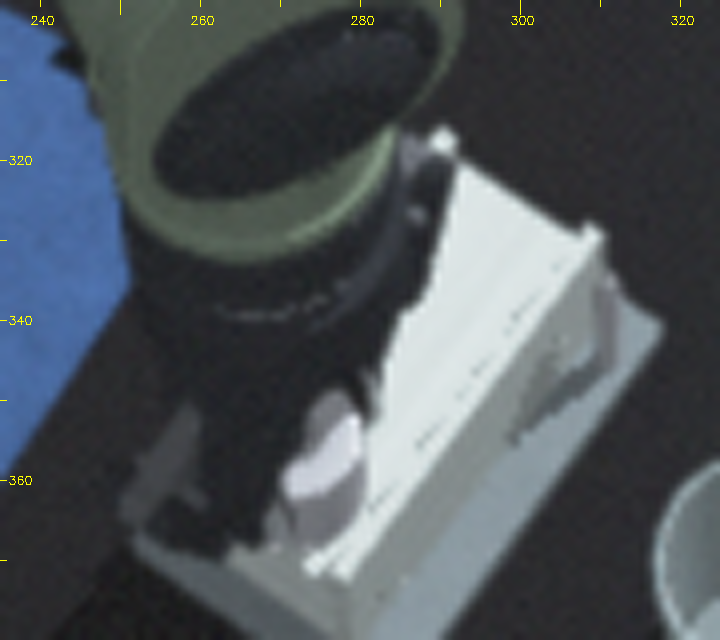

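View pics/wrist25.png

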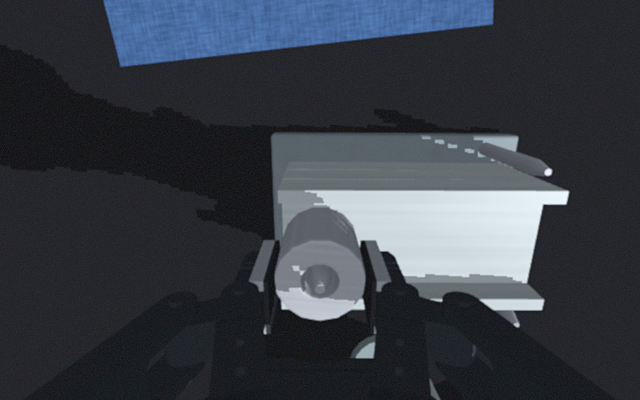

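Run:
```python
from s1 import *
bot.grip(1.0); st(); bot.movel(*wpose(619.3,-330.6,200),max_speed=120)
bot.move_ptp(*push_pose(0,320)); bot.dwell(0.5); st()
for n in('scene','top'):
    m,i=snap(n); cv2.imwrite(f'pics/{n}26.png',i)
crop(cv2.imread('pics/scene26.png'),230,270,120,120,6,'pics/s26.png')
crop(cv2.imread('pics/top26.png'),380,90,100,120,5,'pics/t26.png')
```

```text
t 99.64 tcp [ 618.2 -329.9   72.8] F [-1.3 -0.4 -0.2] op 0.999
 t 103.1 tcp [548.1 111.3 320. ] F [ 0.3  0.4 -0.3] op 0.998
```

View pics/s26.png

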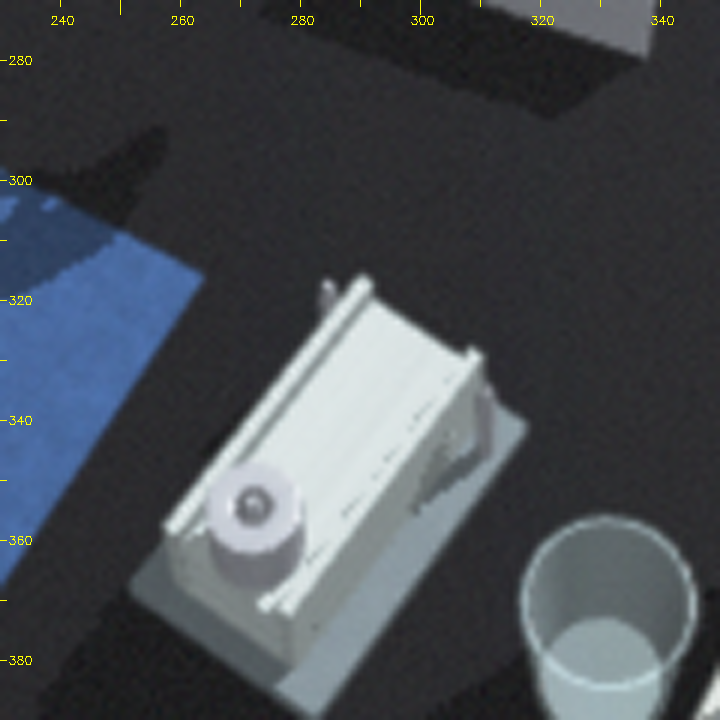

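View pics/t26.png

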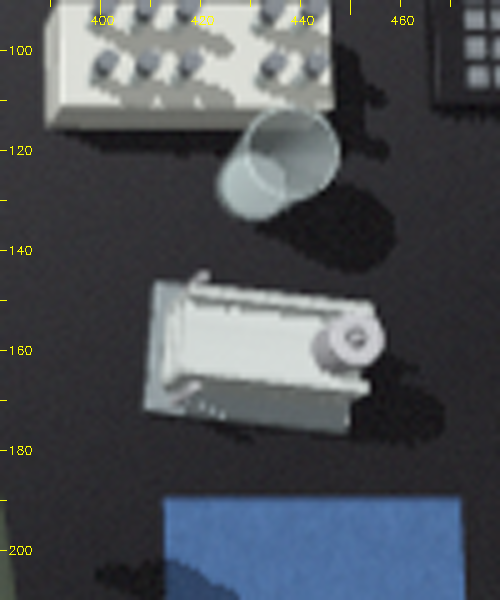

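View pics/scene26.png

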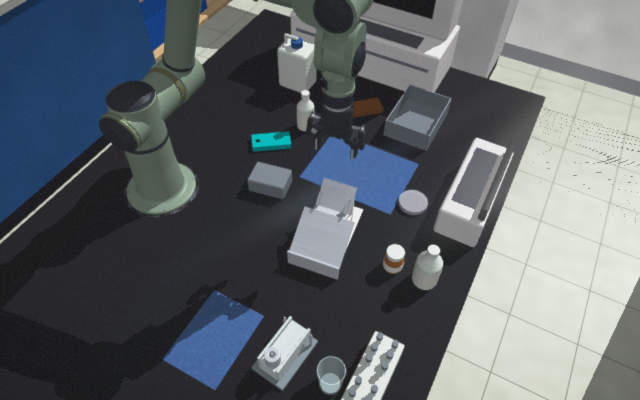

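The three carriers are stacked and the ring is on the rod, seated in the top carrier. The bystanders haven't moved, so I am handing in.

```bash
python3 -c "
from bench import bot
print(bot.sign_off())"
```

```text
the job is handed in; nothing more can be done
None
```

I turned all three white carriers over on the ramp, stacked them open side up on the magazine rod between the pins, and lowered the ring weight over the rod into the top carrier. I handed the job in at about 103 s, with the robot clear of everything.

**Heights at contact:** the carriers touched down at tool heights 14.1, 34.1 and 54.1 mm, which is the expected 20 mm per layer. The ring touched down at 74.7 mm, against about 74 expected.

**Last pictures:** the scene and top views show the stack square between the pins, with the rod tip visible in the ring's bore. The jar, beaker and dish, and the brown and turquoise look-alikes, are where they were. I saw no carrier or weight knocked aside.

**What went wrong or disagreed:**
- The first push of the first carrier stopped twice on its 25 N force limit. The carrier's upper edge seems to have caught on the fingers, so I raised the tip and pushed along an arc. That worked for all three carriers.
- The wrist camera and the two fixed cameras disagreed by about 2 mm on where the ring stood. I set its position over the rod from wrist views of both ring and rod, so most of that error cancelled.
- The wrist camera's own two-view height for the ring came out wrong (22 mm instead of 40). I used the height from the fixed cameras instead, 37 mm.

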